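Seat a bearing cup in a wheel hub and mark the job done

TASK

Lift the brass drift from its wooden block and with its foot tap the bearing cup down into the hub, a few millimetres at a time on alternate sides of the rim so it never cocks, until it is level and flush with the hub's face; keep the gripper off the cup. Stand the drift back in its block and let go, then spin the pivoted status sign half a turn, square to its stand, so the tick takes the ring's place. Leave the other parts undisturbed.

Things in the scene. Friction and masses are not known exactly. Their poses are not given: they have to be found in the camera images.
- bore_mouth (a point): Centre of the hub's upper face, 88 mm above the bench; z up. The fixed aluminium hub is bolted on a 170 x 170 x 18 mm plank; its barrel is 112 mm in outer diameter, the bore 82 mm, the flat face between them 15 mm wide. A 148 mm flange with five 22 mm studs lies at the barrel's foot, far below the face.
- cup_top (a point): Centre of the bearing cup's upper rim (z = its axis, up). Steel ring, 80 mm outer, 62 mm inner diameter, 24 mm high, started in the bore 10 to 14 mm proud of the hub's face, leaning up to 0.05 rad. Press fit: 6 to 10 N down on one point of the rim lowers that side, the opposite side about stays. Seated flush it goes no deeper, and a drift centred 35 mm from the axis meets the hub's face too.
- drift_mid (a point): Centre (half-way up) of the drift, a loose plain brass bar 26 mm in diameter and 130 mm long, upright or leaning up to 5 degrees in its loose hole (own z up), about 0.4 kg. Its flat foot is 65 mm below this point (23 mm flat with a small chamfer), its top 65 mm above. It starts standing in the block's hole, 33 mm deep in it.
- block_hole (a point): Centre of the mouth of the hole in the fixed wooden block, 45 mm above the bench. Block 80 x 80 x 45 mm; round hole 31 mm in diameter with a 3 mm chamfer, 33 mm deep.
- sign_pivot (a point): On the sign's vertical pivot axis at the middle of the plate's height (97.5 mm above the bench); axes are those of the fixed stand, a 90 mm wide round foot 14 mm high with a post. The stand's x points roughly away from the robot.
- sign (a joint): Turn of the sign about its vertical post (rad, + anticlockwise from above; -3.7 to 3.7). Pale plate 130 wide, 75 high (60 to 135 mm above the bench), 6 mm thick, 10 mm sleeve at the post. At 0 it lies along the stand's y, the raised ring facing the stand's +x, the tick -x. Starts near 0, to end near +pi or -pi. Light friction (0.5 N at 45 mm from the post); stays where left.
- cap_mid (a point): Bystander: middle of a loose steel wheel cap, 170 mm wide, 56 mm high, 25 mm above its underside.
- sleeve_mid (a point): Bystander: centre of a loose dark steel sleeve, 84 mm wide, 45 mm high.
- canister_mid (a point): Bystander: a loose upright canister, 70 mm wide, 92 mm high with its spout; the point is 35 mm above its underside.

How it is judged:
By the outcome, as a careful person would: the job done as asked, in the order asked, and still so for the second after the job is handed in, with the robot touching nothing.
It also fails if it takes over 72 s, if anything falls off the work surface, if the arm or the gripper's body presses on something with over 40 N, if the wrist force passes 120 N, or if a joint passes its speed limit or range.

ROBOT

A 6-joint arm with a two-finger parallel gripper is mounted at the origin on the work surface. World frame = base frame: x ahead of the robot, y to its left, z up, the work surface at z = 0. Lengths are in m, angles in rad, forces in N, time in s.
With the tool pointing down it reaches from about 0.325 to 0.875 m from the base axis. Payload 4.4 kg.
Tool frame: the origin (TCP) lies where the fingers leave the gripper's body, on its centre line; the fingertips stand 73 mm ahead of it and the grasp point (between the pads) lies 54 mm ahead of it; y points along the fingers, z is the direction in which the jaws open and shut, and the axes are right-handed (so a half turn about y gives the same grasp; the last joint's range is limited). The gripper opens to 85 mm and grips with 20 to 120 N. Pads are 22 mm wide; open, the fingers measure 114 mm over their backs; the gripper's body (76 mm by 85 mm) begins 54 mm behind the grasp point. The pads swing forward as they close: fully open they stand 13 mm farther back than shut.
Start: joints at [0.951, 0.207, 1.542, -0, 1.393, -0.15], TCP at [0.26, 0.513, 0.304] pointing down, gripper open.
Joint ranges: [-2.73, 2.73], [-0.86, 2.22], [0.23, 2.46], [-1.11, 4.25], [0.08, 2.63], [-2.82, 2.82]. Speed limits (rad/s): [2.79, 2.79, 3.14, 3.14, 3.14, 3.14].

INTERFACE

Orientations are given as a rotation vector (axis times angle).
In Python, from bench import manip, eyes, spotter gives the robot as it stands.
- The arm moves only by the tool send_rows, never from a script. Its argument "deltas" is one flat list of numbers, 7 for each row, row after row: the turn, a rotation vector about the tool's x, y, z in rad, then the shift along the tool's x, y, z in m, then the finger opening in m, from 0 to 0.0854. A call has 1 to 10 rows; each row shifts and turns the commanded pose from where the row before left it, along the tool's axes as they then stand; what a row does not reach is not made up. A row lasts 1/10 s, in which the tool goes at most 50 mm and 8.59 degrees, less where a joint would pass 70% of its speed; a pose out of reach is approached as far as the arm can. A call with a gripper value outside its range is refused whole. The fingers move at their own pace and stop on an object; "newtons" is the grip in N (left out, the last holds). Time passes only in rows, so rows that do not move let the fingers close. It gives the time, the measured TCP pose, the force and the opening at its end, in the units of the state.
- manip.get_obs(): the state, without advancing time (a new reading comes with each control period).
- eyes.snapshot(name): name is "scene" or "top" or "wrist"; returns a dict with "image" (384x512x3 uint8, red, green, blue), "camera_matrix" (3x3 intrinsics, pixels), "R" (3x3) and "t" (3): a world point X has camera coordinates R X + t. Camera axes: x right, y down, z forward; pixel columns grow to the right and rows downward; lengths in m; the calibration is good to about 2 mm. A picture is of the moment at which its call begins. There is no depth.
- manip.close_job(): hands the job in, once; it reports no verdict.
Trained networks look in a picture, given as the dict that the camera call returned (one of the last four; its "shot" number tells which), for a name from the list of things; names that differ only in an ending like _2 or _b are one class to them, and where a whole thing is asked for, a point or a joint stands for the part that bears it (a point fixed in the world has none). Each returns a list of dicts, best first, with "conf" (0 to 1); they miss things now and then, are a little off and sometimes report something else, mostly with a low value. They report only what shows in the picture. A call takes as long as a camera call.
- spotter.boxes_of(target, picture): "bbox" ([left, top, right, bottom] as shares, 0 to 1, of the picture: columns of its width, rows of its height, round what is visible of it).
- spotter.trace(target, picture): "mask" (384x512 bool, what is visible of it) and "bbox" ([left, top, right, bottom] as shares, 0 to 1, of the picture: columns of its width, rows of its height, round what is visible of it).
- spotter.place_of(target, picture): "centre" ([column, row] as shares, 0 to 1, of the picture: columns of its width, rows of its height: a listed point, or the origin of a listed thing).
The state is a dict: "t": time; "q": joint angles; "joint_velocities": joint speeds; "joint_efforts": joint torques, N m; "tool_pos": TCP position; "eef_rot": TCP orientation; "contact_force": force on the tool from outside, world axes, zero at the start; "moment": the same for the moment, N m; "finger_gap": finger opening in m.
Only numpy, scipy, OpenCV 4.12 (cv2) and the standard library are available. Lean on these libraries where they do the work, as an engineer would, in place of code of your own. Each camera call takes 0.05 s, during which the arm holds its last target.

## Working session

There is one attempt and no reset: what is moved stays moved. The work goes in short steps, Python scripts to look and compute and a tool call to move; the robot and the scene stay as the last step left them, time stands still between calls to the robot, and variables do not carry over. Pictures are saved under pics/ and viewed, and the job is handed in when it is done.

Besides the shell and the picture viewer there is one more tool, called after ">>>" in YAML: its name, and indented under it one key for each argument. send_rows: Moves the arm, as the interface text tells. Its arguments: {"type":"object","properties":{"deltas":{"type":"array","items":{"type":"number"}},"newtons":{"type":"number"}},"required":["deltas"]}

```bash
ls; mkdir -p pics; cat > h.py <<'E'
import numpy as np, cv2
from scipy.spatial.transform import Rotation as Ro
from bench import manip, eyes, spotter
def snap(n,f=None):
    s=eyes.snapshot(n)
    if f: cv2.imwrite('pics/'+f+'.png',s['image'][:,:,::-1])
    return s
def px(s,X):
    c=s['R']@np.asarray(X,float)+s['t']; p=s['camera_matrix']@c; return p[:2]/p[2]
def ray(s,uv):
    d=s['R'].T@np.linalg.inv(s['camera_matrix'])@np.array([uv[0],uv[1],1.]); o=-s['R'].T@s['t']; return o,d/np.linalg.norm(d)
def tri(obs):
    A=0;b=0
    for s,uv in obs:
        o,d=ray(s,uv);P=np.eye(3)-np.outer(d,d);A=A+P;b=b+P@o
    X=np.linalg.solve(A,b); return X,[np.linalg.norm(px(s,X)-uv) for s,uv in obs]
def atz(s,uv,z):
    o,d=ray(s,uv); return o+d*(z-o[2])/d[2]
E
python3 - <<'E'
from h import *
o=manip.get_obs(); print({k:np.round(v,3) for k,v in o.items()})
S={n:snap(n,n+'0') for n in('scene','top','wrist')}
for n,s in S.items(): print(n,np.round(-s['R'].T@s['t'],3),s['camera_matrix'][0,0])
for k in 'bore_mouth cup_top drift_mid block_hole sign_pivot cap_mid sleeve_mid canister_mid'.split():
    P=[]
    for n,s in S.items():
        r=spotter.place_of(k,s)
        if r: 
            uv=np.array(r[0]['centre'])*[512,384]; print(k,n,np.round(uv,1),round(r[0]['conf'],2)); P.append((s,uv))
    if len(P)>1: X,e=tri(P); print('   ',np.round(X,4),np.round(e,1))
E
```

```text
pics
{'t': np.float64(0.0), 'q': array([ 0.95 ,  0.207,  1.543, -0.   ,  1.393, -0.15 ]), 'joint_velocities': array([-0.   , -0.001, -0.001, -0.   ,  0.   , -0.001]), 'joint_efforts': array([ 1.0000e-03, -3.8303e+01, -2.9159e+01, -0.0000e+00,  1.1000e-02,
        0.0000e+00]), 'tool_pos': array([0.26 , 0.512, 0.303]), 'eef_rot': array([-1.541,  0.369, -0.368]), 'contact_force': array([-0.864,  0.528,  0.38 ]), 'moment': array([ 0.027, -0.004,  0.058]), 'finger_gap': np.float64(0.086)}
scene [1.069 0.431 1.004] 416.18788969392966
top [ 0.526 -0.022  0.981] 374.5678507003824
wrist [0.184 0.55  0.372] 316.6200281895468
bore_mouth scene [248.2 168.6] 0.7
bore_mouth top [282.5 206.2] 0.73
    [ 0.5722 -0.0502  0.1076] [2.  2.4]
cup_top scene [250.2 168.4] 0.76
cup_top top [283.2 204.3] 0.55
    [ 0.5734 -0.0481  0.1122] [0.3 0.3]
drift_mid scene [364.2 220.9] 0.7
drift_mid top [152.9 247.4] 0.71
    [0.4715 0.2644 0.0767] [0.8 0.9]
block_hole scene [360.8 226.6] 0.83
block_hole top [160.2 247.8] 0.86
block_hole wrist [155.2 382.4] 0.97
    [0.4707 0.2597 0.0439] [0.7 1.5 1.9]
sign_pivot scene [217.9 106.6] 0.77
sign_pivot top [392.4 255. ] 0.67
    [ 0.4549 -0.304   0.0856] [0.2 0.3]
cap_mid scene [211.7 242.4] 0.68
cap_mid top [263.  125.9] 0.82
    [0.7771 0.0038 0.034 ] [1. 1.]
sleeve_mid scene [165.4 172.1] 0.74
sleeve_mid top [366.2 156.5] 0.93
    [ 0.7043 -0.2675  0.0179] [1.3 1.5]
canister_mid scene [304.4 293.2] 0.85
canister_mid top [154.6 152.1] 0.55
    [0.7133 0.2744 0.0417] [2.2 2.1]
```

View pics/scene0.png

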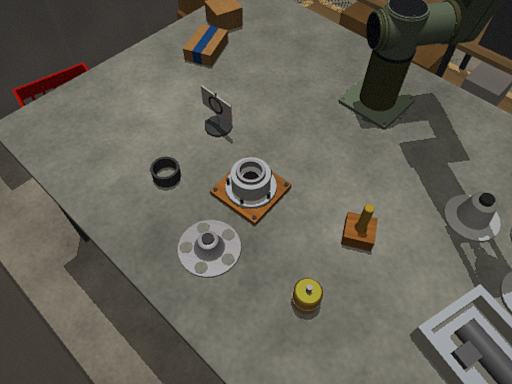

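View pics/top0.png

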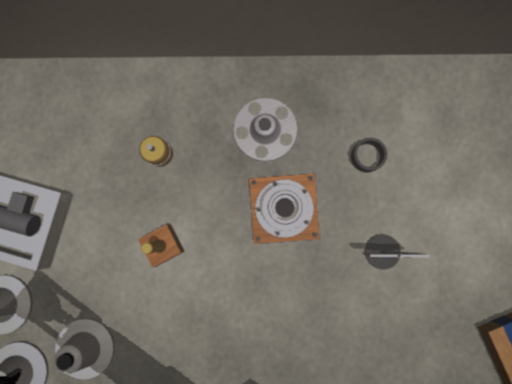

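View pics/wrist0.png

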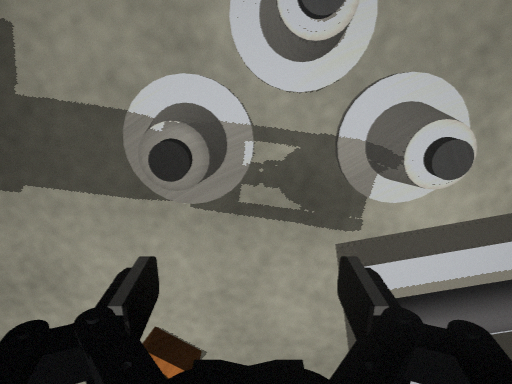

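```bash
cat >> h.py <<'E'
def tool():
    o=manip.get_obs(); return np.array(o['tool_pos']),Ro.from_rotvec(o['eef_rot'])
E
python3 - <<'E'
from h import *
p,R=tool(); print(np.round(R.as_matrix(),3))
s=snap('wrist'); 
Rm=R.as_matrix(); c=-s['R'].T@s['t']
print('cam in tool',np.round(Rm.T@(c-p),4)); print('cam axes (cols) in tool',np.round(Rm.T@s['R'].T,3), s['camera_matrix'])
# lean of drift from top/scene masks
for n in('scene','top'):
    s=snap(n,n+'1'); 
    for k in('drift_mid','sign','sign_pivot'):
        r=spotter.trace(k,s)
        for q in r[:2]: 
            ys,xs=np.nonzero(q['mask']); print(n,k,round(q['conf'],2),np.round(np.array(q['bbox'])*[512,384,512,384],1),len(xs))
    im=cv2.resize(s['image'][:,:,::-1],None,fx=1,fy=1)
    def crop(c,f): 
        x,y=c; cv2.imwrite(f,cv2.resize(im[max(0,y-50):y+50,max(0,x-65):x+65],None,fx=5,fy=5,interpolation=cv2.INTER_CUBIC))
    a={'scene':[(217,110),(360,225)],'top':[(395,255),(158,245)]}[n]
    crop(a[0],f'pics/{n}_sign.png');crop(a[1],f'pics/{n}_drift.png')
E
```

```text
[[ 0.892 -0.     0.453]
 [-0.453 -0.     0.892]
 [-0.    -1.    -0.   ]]
cam in tool [-0.0846 -0.0695 -0.0004]
cam axes (cols) in tool [[-0.001  0.945  0.326]
 [-0.    -0.326  0.945]
 [ 1.     0.     0.   ]] [[316.62002819   0.         247.78853542]
 [  0.         316.62002819 193.49240311]
 [  0.           0.           1.        ]]
scene drift_mid 0.76 [357.9 203.9 375.3 233.5] 314
scene drift_mid 0.3 [200.2  88.5 229.  121.7] 539
scene sign 0.77 [198.8  89.4 229.4 123.3] 576
scene sign 0.58 [150.  156.4 181.2 189.5] 775
scene sign_pivot 0.58 [200.4  86.5 234.  137.7] 1015
top drift_mid 0.48 [140.9 239.2 163.8 252.8] 260
top sign 0.69 [363.2 249.9 428.1 257.2] 310
top sign_pivot 0.68 [363.7 235.6 429.1 268.3] 1166
```

View pics/top_drift.png

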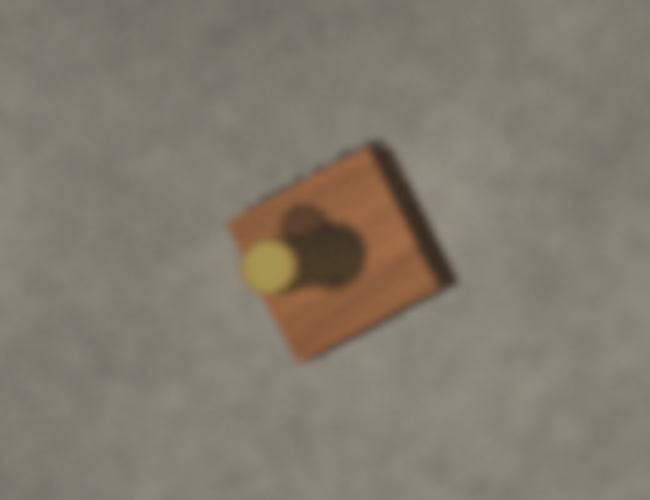

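View pics/scene_drift.png

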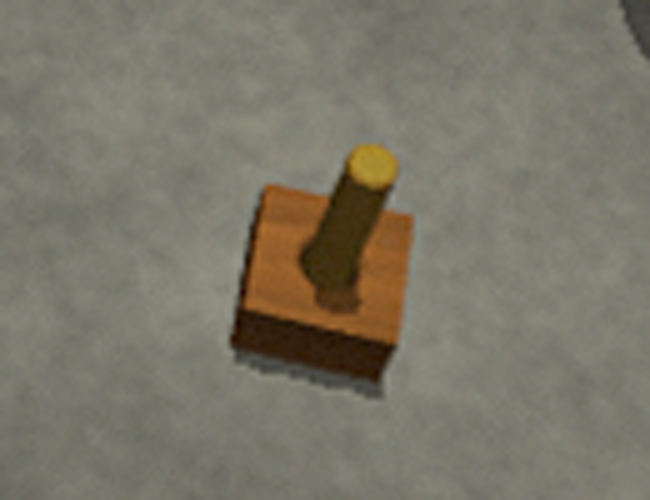

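View pics/top_sign.png

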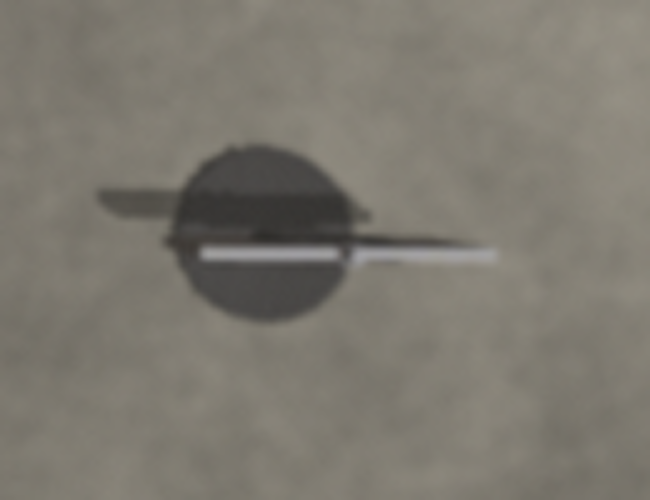

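View pics/scene_sign.png

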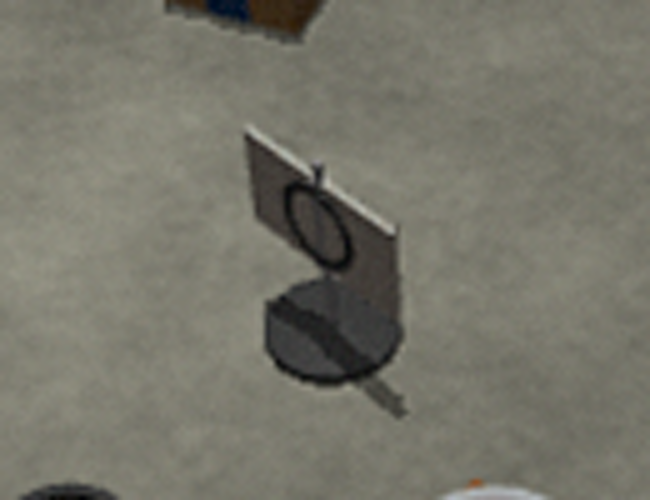

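>>> send_rows:
  deltas: [0,0,0,0.042,0,-0.018,0.085,0,0,0,0.042,0,-0.018,0.085,0,0,0,0.042,0,-0.018,0.085,0,0,0,0.042,0,-0.018,0.085,0,0,0,0.042,0,-0.018,0.085,0,0,0,0.03,0,-0.018,0.085]
  newtons: 60

```text
t: 2.4
tool_pos: [0.4271, 0.3058, 0.3042]
eef_rot: [-1.539, 0.369, -0.37]
contact_force: [1.3, 0.6, -0.4]
finger_gap: 0.0849
```

```bash
python3 - <<'E'
from h import *
import pickle
p,R=tool();print(p)
s=snap('wrist','w1')
pickle.dump(s,open('w1.pkl','wb'))
for k in('drift_mid','block_hole'): print(k,[(np.round(np.array(r['centre'])*[512,384],1),round(r['conf'],2)) for r in spotter.place_of(k,s)])
E
```

```text
[0.42711924 0.30579932 0.30417407]
drift_mid [(array([229.8, 234.5]), 0.89)]
block_hole [(array([230.4, 218.9]), 0.81)]
```

View pics/w1.png

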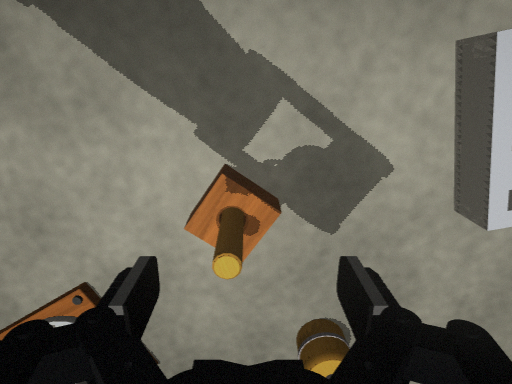

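```bash
python3 - <<'E'
from h import *
import pickle
w=pickle.load(open('w1.pkl','rb'))
sc=snap('scene'); tp=snap('top')
def cen(s,x0,y0,x1,y1,f):
    im=s['image'][y0:y1,x0:x1].astype(int); hsv=cv2.cvtColor(s['image'][y0:y1,x0:x1],cv2.COLOR_RGB2HSV)
    m=(hsv[...,0]>18)&(hsv[...,0]<32)&(hsv[...,1]>100)&(hsv[...,2]>115)
    ys,xs=np.nonzero(m); print(f,len(xs),xs.min()+x0,xs.max()+x0,ys.min()+y0,ys.max()+y0); return np.array([xs.mean()+x0,ys.mean()+y0])
a=cen(w,205,245,250,285,'w');b=cen(sc,355,195,385,222,'sc');c=cen(tp,135,235,160,262,'tp')
print(a,b,c)
T,e=tri([(w,a),(sc,b),(tp,c)]); print('top',np.round(T,4),np.round(e,1))
for o in([(w,a),(sc,b)],[(w,a),(tp,c)]): print(np.round(tri(o)[0],4))
H,e=tri([(w,(230.4,218.9)),(sc,(360.8,226.6)),(tp,(160.2,247.8))]);print('hole',np.round(H,4),np.round(e,1))
# block top corners in wrist at z=.045
for uv in [(229,165),(281,209),(185,228)]: print(np.round(atz(w,uv,.045),4))
M,e=tri([(w,(229.8,234.5)),(sc,(364.2,220.9)),(tp,(152.9,247.4))]);print('mid',np.round(M,4),np.round(e,1))
d=T-M;print('lean deg from mid',np.degrees(d[:2]/d[2]))
d=T-H;print('lean from hole',np.degrees(d[:2]/d[2]))
x0,y0=170,150
cv2.imwrite('pics/w1c.png',cv2.resize(w['image'][150:290,160:300,::-1],None,fx=4,fy=4,interpolation=cv2.INTER_CUBIC))
E
```

```text
w 558 212 241 253 279
sc 68 364 374 204 212
tp 97 141 151 243 253
[226.55913978 266.39605735] [369.07352941 207.54411765] [146.02061856 247.90721649]
top [0.4735 0.2613 0.14  ] [0.5 0.2 0.3]
[0.474  0.2611 0.1398]
[0.4732 0.2615 0.1406]
hole [0.4701 0.2598 0.0414] [2.1 0.4 1.3]
[0.4154 0.2891 0.045 ]
[0.4863 0.3172 0.045 ]
[0.4577 0.2097 0.045 ]
mid [0.4727 0.2632 0.0804] [1.8 0.9 1.2]
lean deg from mid [ 0.75055843 -1.86382823]
lean from hole [2.00898139 0.8325372 ]
```

View pics/w1c.png

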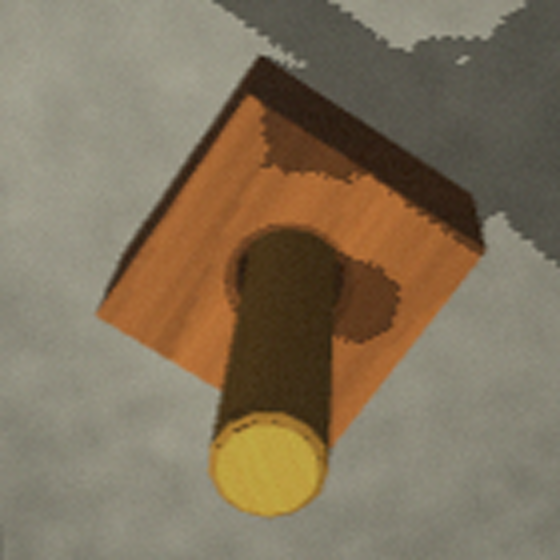

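```bash
python3 - <<'E'
from h import *
import pickle
from scipy.optimize import least_squares
w=pickle.load(open('w1.pkl','rb'))
L=atz(w,(185,228.2),.045);Rr=atz(w,(280.7,212.5),.045);Tp=atz(w,(223.7,173.7),.045)
print('block c',(L+Rr)/2,np.linalg.norm(L-Rr)/np.sqrt(2),np.linalg.norm(L-Tp),np.linalg.norm(Rr-Tp))
im=w['image'].astype(int); 
rows=range(222,250,3); mid=[];wd=[]
for y in rows:
    r=im[y,210:255,0]  # red dark
    xs=np.nonzero(r<100)[0]+210
    mid.append((xs.min()+xs.max())/2); wd.append((xs.min(),xs.max())); 
print(wd)
T=np.array([.4735,.2613,.1405])
def sil(foot):
    P=[]
    a=(T-foot)/np.linalg.norm(T-foot); u=np.cross(a,[1,0,0]);u/=np.linalg.norm(u);v=np.cross(a,u)
    img=np.zeros((384*4,512*4),np.uint8)
    pts=[]
    for h in (0.05,0.13):
        for t in np.linspace(0,2*np.pi,48): pts.append(px(w,T-a*.13+a*h+.013*(u*np.cos(t)+v*np.sin(t))))
    hull=cv2.convexHull(np.array(pts,np.float32))[:,0]
    out=[]
    for y in rows:
        xs=[]
        for i in range(len(hull)):
            p,q=hull[i],hull[(i+1)%len(hull)]
            if (p[1]-y)*(q[1]-y)<0: xs.append(p[0]+(q[0]-p[0])*(y-p[1])/(q[1]-p[1]))
        out.append((min(xs),max(xs)))
    return np.array(out)
print(np.round(sil(T-[0,0,.13]),1).tolist())
f=lambda p:(sil(T-np.array([p[0],p[1],.13]))-np.array(wd)-[-0.0,0.5]).ravel()
r=least_squares(lambda p:np.r_[f(p),(p[0]-p[1]*0)*0],[0,0],diff_step=1e-3,x_scale=.01); print('lean T-F',r.x,np.degrees(r.x/.13),r.cost)
print(np.round(sil(T-np.array([*r.x,.13])),1).tolist())
E
```

```text
block c [0.47393638 0.26230417 0.045     ] 0.0779983126594614 0.07904805588655081 0.07733205161418841
[(np.int64(219), np.int64(254)), (np.int64(220), np.int64(254)), (np.int64(219), np.int64(254)), (np.int64(219), np.int64(254)), (np.int64(218), np.int64(252)), (np.int64(218), np.int64(242)), (np.int64(217), np.int64(242)), (np.int64(217), np.int64(242)), (np.int64(216), np.int64(242)), (np.int64(215), np.int64(242))]
[[219.60000610351562, 241.6999969482422], [218.8000030517578, 242.60000610351562], [218.1999969482422, 242.6999969482422], [217.60000610351562, 242.60000610351562], [217.0, 242.5], [216.39999389648438, 242.39999389648438], [215.8000030517578, 242.3000030517578], [215.1999969482422, 242.1999969482422], [214.5, 242.10000610351562], [213.89999389648438, 242.0]]
lean T-F [ 0.20545282 -0.18200877] [ 90.5506129  -80.21795637] 92.03652911679819
[[221.0, 252.10000610351562], [220.3000030517578, 251.39999389648438], [219.60000610351562, 250.6999969482422], [218.89999389648438, 250.0], [218.10000610351562, 249.3000030517578], [217.39999389648438, 248.60000610351562], [216.6999969482422, 247.89999389648438], [215.89999389648438, 247.1999969482422], [215.1999969482422, 246.5], [214.5, 245.8000030517578]]
```

>>> send_rows:
  deltas: [0,0,0,0.031,0,-0.009,0.085,0,0,0,0.0305,0,-0.009,0.085,0,0,0,0,0.03,0,0.085,0,0,0,0,0.0,0,0.085]

```text
t: 3.05
tool_pos: [0.4697, 0.2639, 0.2701]
eef_rot: [-1.543, 0.374, -0.362]
contact_force: [-0.5, 0.2, -0.4]
finger_gap: 0.0847
```

```bash
python3 - <<'E'
from h import *
p,R=tool();print(p,np.round(R.as_matrix(),4));print('to go',R.inv().apply(np.array([.4737,.2618,.154])-p))
s=snap('wrist','w2')
E
```

```text
[0.4696611  0.26386462 0.27013934] [[ 0.892  -0.0079  0.4519]
 [-0.4519 -0.0024  0.892 ]
 [-0.006  -1.     -0.0057]]
to go [0.00523017 0.11610837 0.00064283]
```

View pics/w2.png

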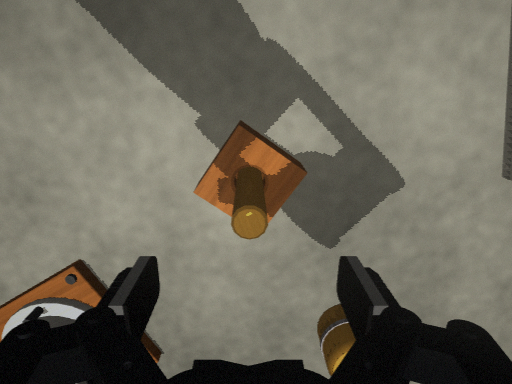

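>>> send_rows:
  deltas: [0,0,0,0,0.03,0,0.085,0,0,0,0,0.0,0,0.085,0,0,0,0,0.0,0,0.085]

```text
t: 3.4
tool_pos: [0.4714, 0.2648, 0.2444]
eef_rot: [-1.54, 0.368, -0.366]
contact_force: [0.7, -0.1, 0.7]
finger_gap: 0.0852
```

```bash
python3 - <<'E'
from h import *
for i in range(2):
    p,R=tool();print(p,np.round(R.as_matrix(),4));print('to go',R.inv().apply(np.array([.4737,.2618,.154])-p))
    s=snap('wrist','w3')
im=s['image'][150:290,160:340]; hsv=cv2.cvtColor(im,cv2.COLOR_RGB2HSV)
E
```

```text
[0.47137567 0.26476268 0.244393  ] [[ 8.925e-01 -8.000e-04  4.511e-01]
 [-4.511e-01 -1.000e-04  8.925e-01]
 [-7.000e-04 -1.000e+00 -5.000e-04]]
to go [ 0.00347123  0.09039142 -0.00155467]
[0.47210769 0.26482412 0.24524551] [[ 8.923e-01  1.300e-03  4.514e-01]
 [-4.514e-01  6.000e-04  8.923e-01]
 [ 9.000e-04 -1.000e+00  1.100e-03]]
to go [ 0.00270752  0.09124563 -0.00208033]
```

View pics/w3.png

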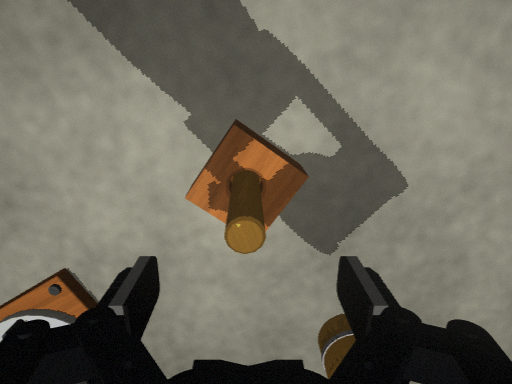

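>>> send_rows:
  deltas: [0,0,0,0.003,0.03,-0.002,0.085,0,0,0,0,0.03,0,0.085,0,0,0,0,0.02,0,0.085,0,0,0,0,0.011,0,0.06,0,0,0,0,0,0,0.035,0,0,0,0,0,0,0.01,0,0,0,0,0,0,0.01,0,0,0,0,0,0,0.01]
  newtons: 60

```text
t: 4.3
tool_pos: [0.4752, 0.2612, 0.1549]
eef_rot: [-1.537, 0.366, -0.371]
contact_force: [-0.6, -0.3, 4.7]
finger_gap: 0.0248
```

```bash
python3 - <<'E'
from h import *
o=manip.get_obs();print({k:np.round(o[k],3) for k in('contact_force','moment','finger_gap','tool_pos')})
snap('wrist','w4')
E
```

```text
{'contact_force': array([-0.578, -0.295,  4.737]), 'moment': array([-0.054,  0.054,  0.014]), 'finger_gap': np.float64(0.025), 'tool_pos': array([0.475, 0.261, 0.155])}
```

View pics/w4.png

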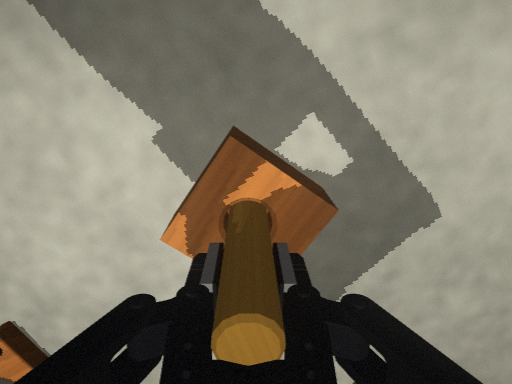

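>>> send_rows:
  deltas: [0,0,0,0,-0.01,0,0.01,0,0,0,0,-0.03,0,0.01,0,0,0,0,-0.04,0,0.01,0,0,0,0,-0.04,0,0.01,0,0,0,0,-0.03,0,0.01,0,0,0,0,0,0,0.01]

```text
t: 4.95
tool_pos: [0.476, 0.2616, 0.3081]
eef_rot: [-1.533, 0.361, -0.375]
contact_force: [0.0, 0.7, -4.2]
finger_gap: 0.0247
```

```bash
python3 - <<'E'
from h import *
o=manip.get_obs();print({k:np.round(o[k],3) for k in('contact_force','moment','finger_gap','tool_pos','q','t')})
p,R=tool(); d=np.array([.65,-.088,.305])-p; print(R.inv().apply(d))
snap('wrist','w5')
s=snap('scene')
cv2.imwrite('pics/sc5.png',cv2.resize(s['image'][120:270,170:410,::-1],None,fx=3.2,fy=3.2,interpolation=cv2.INTER_CUBIC))
E
```

```text
{'contact_force': array([ 0.035,  0.744, -4.18 ]), 'moment': array([-0.038, -0.123,  0.003]), 'finger_gap': np.float64(0.025), 'tool_pos': array([0.476, 0.262, 0.308]), 'q': array([ 0.343,  0.13 ,  1.621,  0.   ,  1.38 , -0.758]), 't': np.float64(4.95)}
[ 0.3133742   0.00358593 -0.23297786]
```

View pics/w5.png

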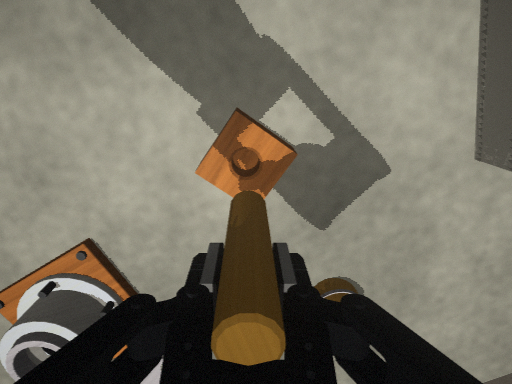

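View pics/sc5.png

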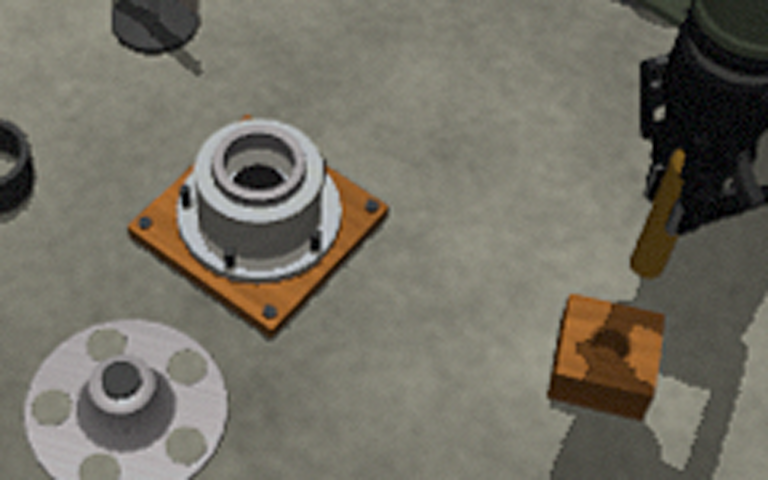

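>>> send_rows:
  deltas: [0,0,0,0.02,0,-0.015,0.01,0,0,0,0.039,0,-0.029,0.01,0,0,0,0.039,0,-0.029,0.01,0,0,0,0.039,0,-0.029,0.01,0,0,0,0.039,0,-0.029,0.01,0,0,0,0.039,0,-0.029,0.01,0,0,0,0.039,0,-0.029,0.01,0,0,0,0.039,0,-0.029,0.01,0,0,0,0.02,0,-0.015,0.01,0,0,0,0,0,0,0.01]

```text
t: 6.05
tool_pos: [0.6468, -0.0927, 0.2976]
eef_rot: [-1.54, 0.378, -0.367]
contact_force: [-0.9, 1.0, -5.8]
finger_gap: 0.0247
```

```bash
python3 - <<'E'
from h import *
import pickle
o=manip.get_obs();print({k:np.round(o[k],3) for k in('contact_force','moment','finger_gap','tool_pos','q','t')})
s=snap('wrist','w6'); pickle.dump(s,open('w6.pkl','wb'))
for k in ('cup_top','bore_mouth'):
    r=spotter.place_of(k,s); print(k,[(np.round(np.array(a['centre'])*[512,384],1),a['conf']) for a in r])
E
```

```text
{'contact_force': array([-0.865,  0.964, -5.828]), 'moment': array([ 0.051, -0.035,  0.   ]), 'finger_gap': np.float64(0.025), 'tool_pos': array([ 0.647, -0.093,  0.298]), 'q': array([-0.274,  0.379,  1.335, -0.002,  1.434, -1.37 ]), 't': np.float64(6.05)}
cup_top []
bore_mouth [(array([251.1,  84.5]), 0.91)]
```

View pics/w6.png

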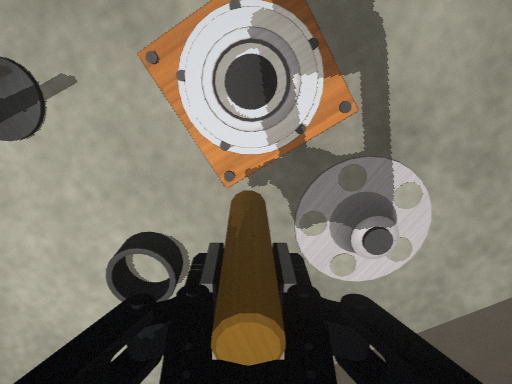

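```bash
python3 - <<'E'
from h import *
import pickle
o=manip.get_obs();print({k:np.round(o[k],3) for k in('contact_force','eef_rot','tool_pos','t')})
s=snap('wrist'); pickle.dump(s,open('w7.pkl','wb'))
cv2.imwrite('pics/w7.png',cv2.resize(s['image'][10:150,180:330,::-1],None,fx=5,fy=4.2,interpolation=cv2.INTER_CUBIC))
cv2.imwrite('pics/w7.png',cv2.resize(s['image'][20:140,175:325,::-1],None,fx=5,fy=5,interpolation=cv2.INTER_CUBIC))
E
```

```text
{'contact_force': array([ 0.116,  0.318, -4.503]), 'eef_rot': array([-1.538,  0.374, -0.363]), 'tool_pos': array([ 0.646, -0.088,  0.299]), 't': np.float64(6.2)}
```

View pics/w7.png

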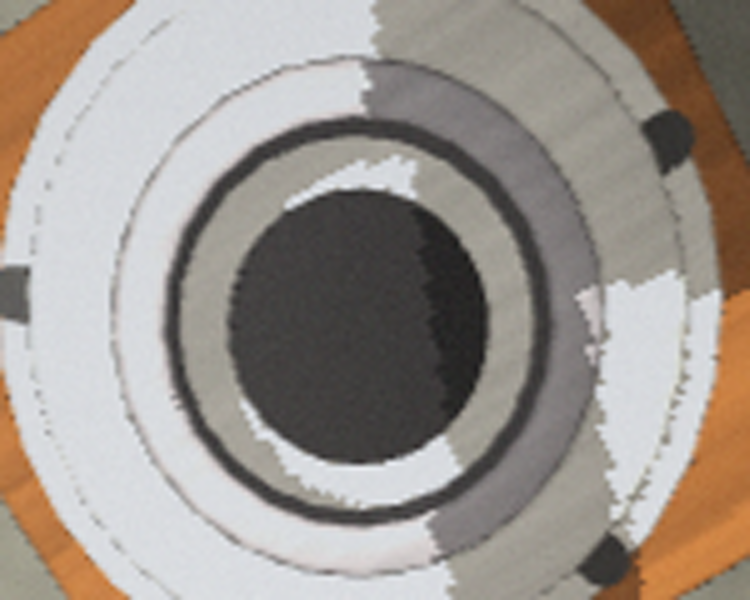

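```bash
python3 - <<'E'
from h import *
import pickle
for f in('w6','w7'):
    s=pickle.load(open(f+'.pkl','rb')); c=-s['R'].T@s['t']; print(f,'cam',np.round(c,4), 'predicted from tool?')
s=pickle.load(open('w7.pkl','rb'))
print('cup',atz(s,(247,83.2),.1), 'barrel',atz(s,(175+359/5,20+316/5),.088))
ps=[];rs=[]
for i in range(6):
    snap('wrist') if i<5 else 0
    p,R=tool(); ps.append(p); rs.append(R.as_matrix())
p=np.mean(ps,0); print(np.std(ps,0),p); Rm=Ro.from_matrix(rs).mean(); print(np.round(Rm.as_matrix(),4))
print('cam pred', p+Rm.apply([-.0846,-.0695,-.0004]))
# ellipse fit in top and scene at cup
t=snap('top')
cv2.imwrite('pics/t7.png',cv2.resize(t['image'][165:250,235:335,::-1],None,fx=6,fy=6,interpolation=cv2.INTER_CUBIC))
E
```

```text
w6 cam [ 0.5719 -0.0545  0.3676] predicted from tool?
w7 cam [ 0.5707 -0.0502  0.3692] predicted from tool?
cup [ 0.56806895 -0.04970769  0.1       ] barrel [ 0.5678739  -0.04983489  0.088     ]
[0.00031024 0.00018557 0.00076474] [ 0.64694396 -0.08738642  0.30221782]
[[ 8.924e-01 -1.400e-03  4.512e-01]
 [-4.512e-01  5.000e-04  8.924e-01]
 [-1.500e-03 -1.000e+00 -1.000e-04]]
cam pred [ 0.57136149 -0.04960529  0.37184143]
```

View pics/t7.png

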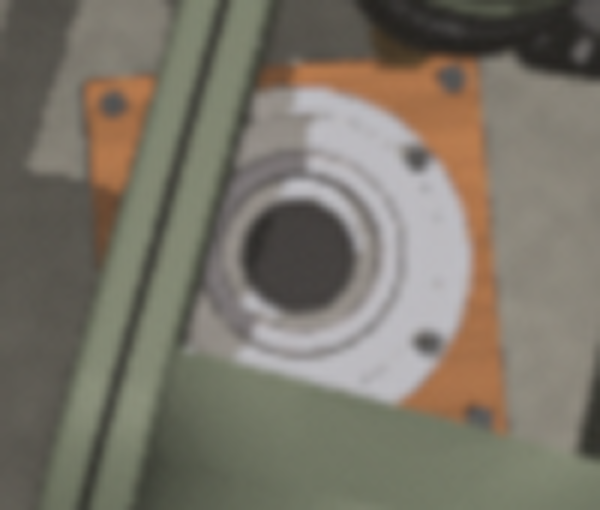

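```bash
python3 - <<'E'
from h import *
import pickle
s=snap('wrist'); t=snap('top'); sc=snap('scene')
pickle.dump((s,t,sc),open('v8.pkl','wb'))
for (im,(x0,y0,x1,y1),f) in ((s['image'],(175,20,325,140),'w8'),(sc['image'],(210,145,285,205),'s8')):
    cv2.imwrite(f'pics/{f}.png',cv2.resize(im[y0:y1,x0:x1,::-1],None,fx=750/(x1-x0),fy=750/(x1-x0),interpolation=cv2.INTER_CUBIC))
print('top',atz(t,(285,207),.1),'cam',-s['R'].T@s['t'], tool()[0])
E
```

```text
top [ 0.56718348 -0.05205738  0.1       ] cam [ 0.5716566  -0.05000793  0.37263507] [ 0.64750415 -0.08836544  0.30321618]
```

View pics/w8.png

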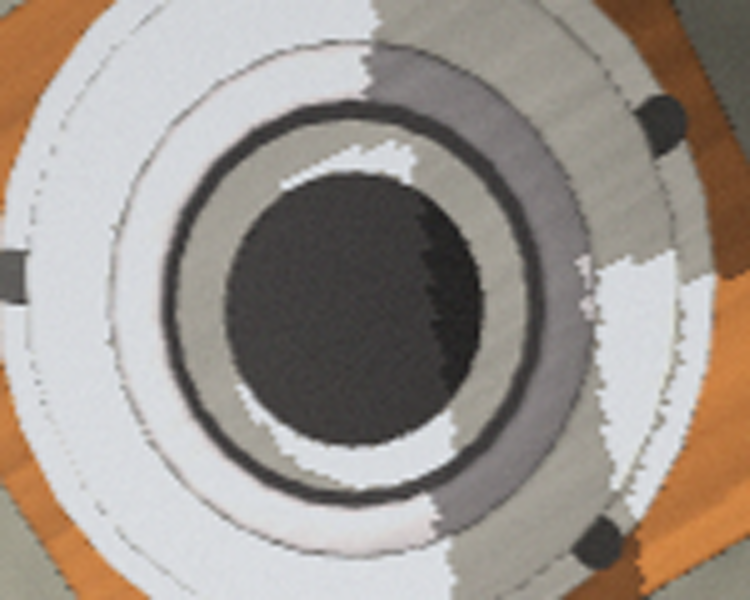

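View pics/s8.png

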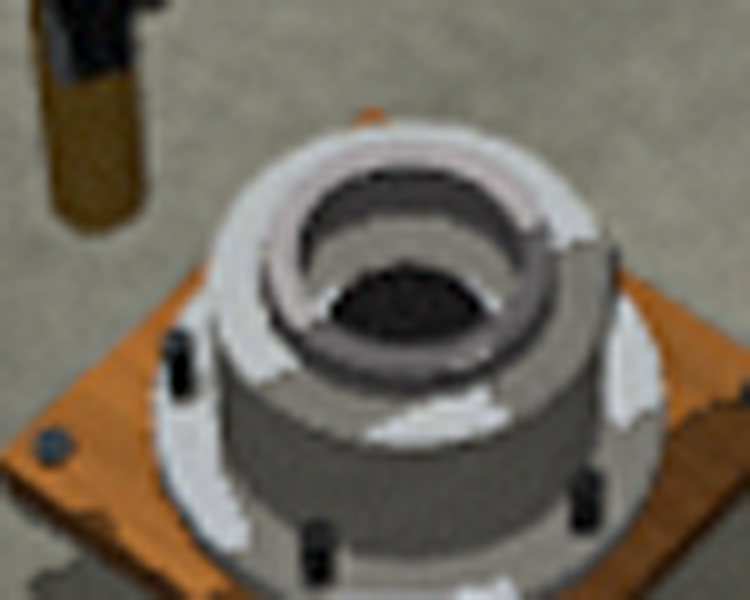

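```bash
python3 - <<'E'
from h import *
import pickle
s,t,sc=pickle.load(open('v8.pkl','rb'))
for uv in ((245.3,79.7),(246,80.8)): print('w',atz(s,uv,.1))
print('sc',atz(sc,(250.9,170.3),.1),'t',atz(t,(285,207),.1))
X,e=tri([(s,(245.3,79.7)),(sc,(250.9,170.3)),(t,(285,207))]);print(X,e)
# drift top in scene/wrist => tcp consistency
M=[]
for n,q in (('w',s),('sc',sc),('t',t)):
    r=spotter.place_of('drift_mid',q)if 0 else None
E
```

```text
w [ 0.56782283 -0.05024114  0.1       ]
w [ 0.56882757 -0.05011507  0.1       ]
sc [ 0.570546   -0.04934347  0.1       ] t [ 0.56718348 -0.05205738  0.1       ]
[ 0.5677445  -0.05139126  0.09553029] [np.float64(1.406724910913233), np.float64(0.17114966943233514), np.float64(0.37718262170833294)]
```

>>> send_rows:
  deltas: [0,0,0,-0.026,0,-0.001,0.01,0,0,0,-0.0264,0.01,-0.001,0.01,0,0,0,0,0.025,0,0.01,0,0,0,0,0.0185,0,0.01,0,0,0,0,0,0,0.01,0,0,0,0,0,0,0.01]

```text
t: 7.3
tool_pos: [0.5999, -0.0668, 0.2496]
eef_rot: [-1.539, 0.368, -0.368]
contact_force: [0.9, -0.6, -5.1]
finger_gap: 0.0243
```

```bash
cat >> h.py <<'E'
def st(n=5):
    P=[];F=[];V=[];M=[]
    for i in range(n):
        if i: eyes.snapshot('scene')
        o=manip.get_obs();P.append(o['tool_pos']);F.append(o['contact_force']);V.append(o['eef_rot']);M.append(o['moment'])
    p=np.mean(P,0);print('t',round(float(o['t']),2),'p',np.round(p,4),'F',np.round(np.mean(F,0),2),'M',np.round(np.mean(M,0),3),'rot',np.round(np.mean(V,0),4),'footz',round(p[2]-.1425,4));return p
E
python3 - <<'E'
from h import *
st(4)
s=snap('scene');cv2.imwrite('pics/s9.png',cv2.resize(s['image'][130:210,200:300,::-1],None,fx=7,fy=7,interpolation=cv2.INTER_CUBIC))
snap('wrist','w9')
E
```

```text
t 7.45 p [ 0.6006 -0.067   0.2507] F [ 0.11 -0.32 -4.62] M [-0.013 -0.011 -0.027] rot [-1.5393  0.3666 -0.3702] footz 0.1082
```

View pics/s9.png

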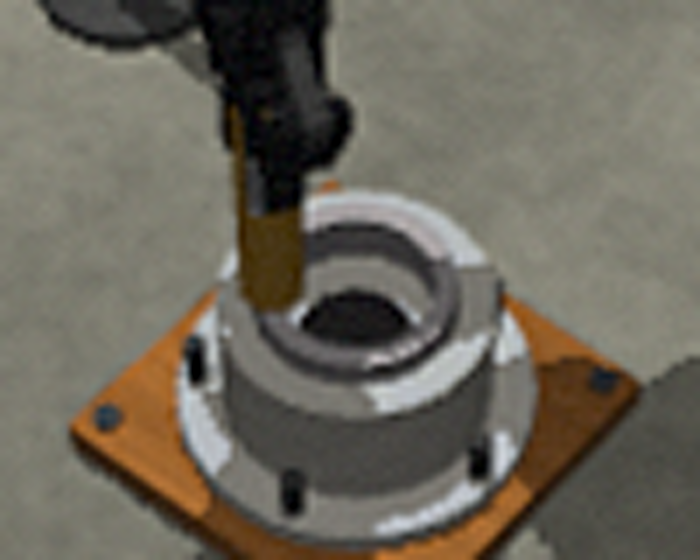

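View pics/w9.png

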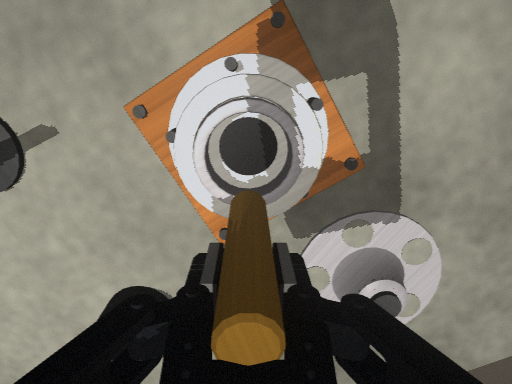

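>>> send_rows:
  deltas: [0,0,0,0,0.0015,0,0.01,0,0,0,0,0.0015,0,0.01,0,0,0,0,0.001,0,0.01,0,0,0,0,0,0,0.01]

```text
t: 7.95
tool_pos: [0.5996, -0.0667, 0.245]
eef_rot: [-1.539, 0.369, -0.368]
contact_force: [-0.0, 0.2, -5.2]
finger_gap: 0.0245
```

```bash
python3 - <<'E'
from h import *
st(4)
E
```

```text
t 8.1 p [ 0.5998 -0.0668  0.2452] F [-0.5   0.34 -4.82] M [-0.005  0.027  0.005] rot [-1.5392  0.3687 -0.368 ] footz 0.1027
```

>>> send_rows:
  deltas: [0,0,0,0,0.001,0,0.01,0,0,0,0,0.001,0,0.01,0,0,0,0,0,0,0.01]

```text
t: 8.4
tool_pos: [0.5997, -0.0667, 0.2431]
eef_rot: [-1.539, 0.369, -0.368]
contact_force: [-0.1, 0.1, -4.8]
finger_gap: 0.0246
```

```bash
python3 - <<'E'
from h import *
st(3)
E
```

```text
t 8.5 p [ 0.5998 -0.0668  0.2432] F [ 0.1  -0.19 -4.76] M [-0.015  0.006 -0.008] rot [-1.5392  0.3686 -0.3681] footz 0.1007
```

>>> send_rows:
  deltas: [0,0,0,0,0.001,0,0.01,0,0,0,0,0.001,0,0.01,0,0,0,0,0,0,0.01]

```text
t: 8.8
tool_pos: [0.6002, -0.0668, 0.2423]
eef_rot: [-1.539, 0.367, -0.369]
contact_force: [-1.0, 0.2, -1.4]
finger_gap: 0.0249
```

```bash
python3 - <<'E'
from h import *
st(3)
E
```

```text
t 8.9 p [ 0.6002 -0.0669  0.2422] F [-0.75 -0.02 -0.71] M [ 0.02   0.263 -0.02 ] rot [-1.5393  0.3675 -0.3692] footz 0.0997
```

>>> send_rows:
  deltas: [0,0,0,0,-0.008,0,0.01,0,0,0,-0.035,0,0,0.01,0,0,0,-0.035,0,0,0.01,0,0,0,0,0.003,0,0.01,0,0,0,0,0.002,0,0.01,0,0,0,0,0,0,0.01,0,0,0,0,0,0,0.01]

```text
t: 9.6
tool_pos: [0.5384, -0.0356, 0.2448]
eef_rot: [-1.539, 0.368, -0.37]
contact_force: [-0.3, -0.8, -4.0]
finger_gap: 0.024
```

```bash
python3 - <<'E'
from h import *
st(3)
E
```

```text
t 9.7 p [ 0.5384 -0.0356  0.2447] F [-0.12 -0.39 -4.51] M [ 0.01  -0.004  0.004] rot [-1.5392  0.3678 -0.3695] footz 0.1022
```

>>> send_rows:
  deltas: [0,0,0,0,0.001,0,0.01,0,0,0,0,0.001,0,0.01,0,0,0,0,0,0,0.01]

```text
t: 10.0
tool_pos: [0.5378, -0.0353, 0.2427]
eef_rot: [-1.539, 0.368, -0.369]
contact_force: [-0.2, -0.1, -3.4]
finger_gap: 0.0247
```

```bash
python3 - <<'E'
from h import *
st(2)
E
```

```text
t 10.05 p [ 0.5378 -0.0353  0.2427] F [-0.19  0.03 -3.18] M [-0.071 -0.024  0.023] rot [-1.5393  0.3678 -0.369 ] footz 0.1002
```

>>> send_rows:
  deltas: [0,0,0,0,-0.007,0,0.01,0,0,0,0.0175,0,0.0175,0.01,0,0,0,0.0175,0,0.0175,0.01,0,0,0,0,0.003,0,0.01,0,0,0,0,0.002,0,0.01,0,0,0,0,0,0,0.01,0,0,0,0,0,0,0.01]

```text
t: 10.75
tool_pos: [0.5836, -0.0199, 0.244]
eef_rot: [-1.539, 0.37, -0.368]
contact_force: [-0.4, -0.1, -4.6]
finger_gap: 0.0247
```

```bash
python3 - <<'E'
from h import *
st(3)
E
```

```text
t 10.85 p [ 0.5838 -0.0199  0.2442] F [-0.51  0.27 -4.49] M [ 0.014 -0.015 -0.007] rot [-1.5393  0.3693 -0.368 ] footz 0.1017
```

>>> send_rows:
  deltas: [0,0,0,0,0.001,0,0.01,0,0,0,0,0.001,0,0.01,0,0,0,0,0,0,0.01]

```text
t: 11.15
tool_pos: [0.5843, -0.0198, 0.2422]
eef_rot: [-1.539, 0.369, -0.368]
contact_force: [-0.2, 0.2, -5.2]
finger_gap: 0.0249
```

```bash
python3 - <<'E'
from h import *
st(2)
E
```

```text
t 11.2 p [ 0.5843 -0.0198  0.2423] F [-0.24  0.31 -4.92] M [-0.01   0.005  0.003] rot [-1.5392  0.3687 -0.3681] footz 0.0998
```

>>> send_rows:
  deltas: [0,0,0,0,-0.007,0,0.01,0,0,0,0,0,-0.035,0.01,0,0,0,0,0,-0.035,0.01,0,0,0,0,0.002,0,0.01,0,0,0,0,0.0015,0,0.01,0,0,0,0,0,0,0.01]

```text
t: 11.8
tool_pos: [0.553, -0.0818, 0.246]
eef_rot: [-1.539, 0.368, -0.368]
contact_force: [-0.5, 1.0, -5.4]
finger_gap: 0.0246
```

```bash
python3 - <<'E'
from h import *
st(3)
E
```

```text
t 11.9 p [ 0.5531 -0.0816  0.246 ] F [ 0.06 -0.16 -5.43] M [ 0.026 -0.011 -0.015] rot [-1.5389  0.3677 -0.368 ] footz 0.1035
```

Commanded foot 0.1032 here. Continue in 1 mm steps.

>>> send_rows:
  deltas: [0,0,0,0,0.001,0,0.01,0,0,0,0,0.001,0,0.01,0,0,0,0,0,0,0.01]

```text
t: 12.2
tool_pos: [0.5528, -0.0818, 0.2436]
eef_rot: [-1.539, 0.368, -0.367]
contact_force: [-0.4, 0.2, -4.4]
finger_gap: 0.0247
```

```bash
python3 - <<'E'
from h import *
st(2)
E
```

```text
t 12.25 p [ 0.5528 -0.0818  0.2437] F [-0.32  0.34 -4.59] M [ 0.014 -0.001 -0.006] rot [-1.5393  0.3683 -0.3676] footz 0.1012
```

>>> send_rows:
  deltas: [0,0,0,0,0.0015,0,0.01,0,0,0,0,0.0015,0,0.01,0,0,0,0,0.001,0,0.01,0,0,0,0,0.001,0,0.01,0,0,0,0,0,0,0.01]

```text
t: 12.75
tool_pos: [0.553, -0.0822, 0.2392]
eef_rot: [-1.539, 0.368, -0.369]
contact_force: [-0.3, 0.8, 0.8]
finger_gap: 0.0253
```

```bash
python3 - <<'E'
from h import *
st(3)
E
```

```text
t 12.85 p [ 0.553  -0.0822  0.2392] F [-0.72  0.25  0.26] M [0.072 0.17  0.02 ] rot [-1.5392  0.3677 -0.3691] footz 0.0967
```

>>> send_rows:
  deltas: [0,0,0,0,-0.007,0,0.01,0,0,0,0,0,0.035,0.01,0,0,0,0,0,0.035,0.01,0,0,0,0,0.002,0,0.01,0,0,0,0,0.002,0,0.01,0,0,0,0,0.0015,0,0.01,0,0,0,0,0.0015,0,0.01,0,0,0,0,0,0,0.01]

```text
t: 13.65
tool_pos: [0.5841, -0.0205, 0.2386]
eef_rot: [-1.539, 0.37, -0.369]
contact_force: [0.1, -0.4, -5.1]
finger_gap: 0.0247
```

```bash
python3 - <<'E'
from h import *
st(3)
E
```

```text
t 13.75 p [ 0.5842 -0.0204  0.2388] F [ 0.25 -0.54 -4.91] M [-0.019 -0.01   0.007] rot [-1.5392  0.3695 -0.369 ] footz 0.0963
```

>>> send_rows:
  deltas: [0,0,0,0,0.001,0,0.01,0,0,0,0,0.001,0,0.01,0,0,0,0,0,0,0.01]

```text
t: 14.05
tool_pos: [0.5848, -0.0201, 0.2378]
eef_rot: [-1.54, 0.368, -0.369]
contact_force: [-1.5, -0.9, -0.1]
finger_gap: 0.0246
```

```bash
python3 - <<'E'
from h import *
st(2)
s=snap('scene');cv2.imwrite('pics/s10.png',cv2.resize(s['image'][130:210,200:300,::-1],None,fx=7,fy=7,interpolation=cv2.INTER_CUBIC))
s=snap('wrist');cv2.imwrite('pics/w10.png',cv2.resize(s['image'][100:250,150:350,::-1],None,fx=4,fy=4,interpolation=cv2.INTER_CUBIC))
E
```

```text
t 14.1 p [ 0.5848 -0.0201  0.2378] F [-1.58 -0.77 -0.02] M [-0.176  0.332 -0.015] rot [-1.5397  0.3676 -0.3693] footz 0.0953
```

View pics/s10.png

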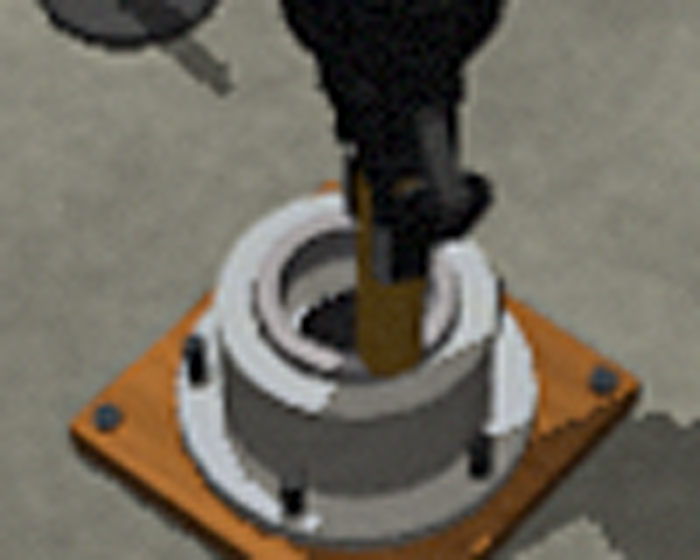

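View pics/w10.png

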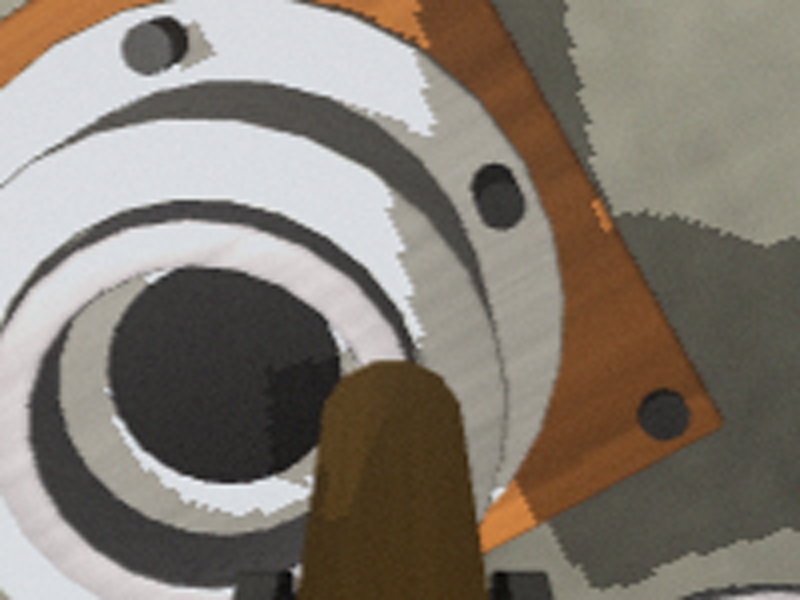

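>>> send_rows:
  deltas: [0,0,0,0,-0.007,0,0.01,0,0,0,0.0175,0,-0.0175,0.01,0,0,0,0.0175,0,-0.0175,0.01,0,0,0,0,0.003,0,0.01,0,0,0,0,0.0015,0,0.01,0,0,0,0,0.0015,0,0.01,0,0,0,0,0.001,0,0.01,0,0,0,0,0,0,0.01]

```text
t: 15.0
tool_pos: [0.5997, -0.0664, 0.2375]
eef_rot: [-1.54, 0.368, -0.368]
contact_force: [-2.8, -0.7, 0.3]
finger_gap: 0.0247
```

```bash
python3 - <<'E'
from h import *
st(2)
E
```

```text
t 15.05 p [ 0.5997 -0.0665  0.2374] F [-2.41 -0.58  0.33] M [-0.298  0.475 -0.04 ] rot [-1.5398  0.3677 -0.3679] footz 0.0949
```

```bash
python3 - <<'E'
from h import *
snap('wrist','w11')
a=cv2.imread('pics/w9.png')[250:384,180:320];b=cv2.imread('pics/w11.png')[250:384,180:320]
cv2.imwrite('pics/cmp.png',cv2.resize(np.hstack([a,b]),None,fx=2.8,fy=2.8))
s=snap('scene');cv2.imwrite('pics/s11.png',cv2.resize(s['image'][130:210,200:300,::-1],None,fx=7,fy=7,interpolation=cv2.INTER_CUBIC))
E
```

```text
(no output)
```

View pics/cmp.png

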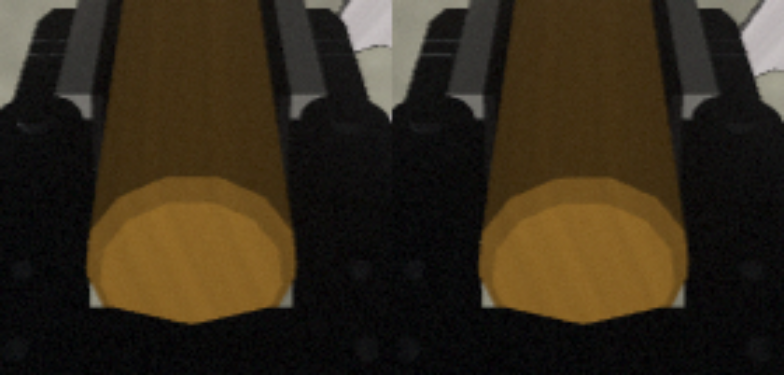

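View pics/w11.png

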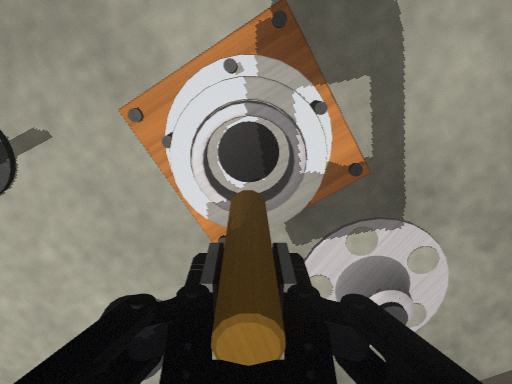

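View pics/s11.png

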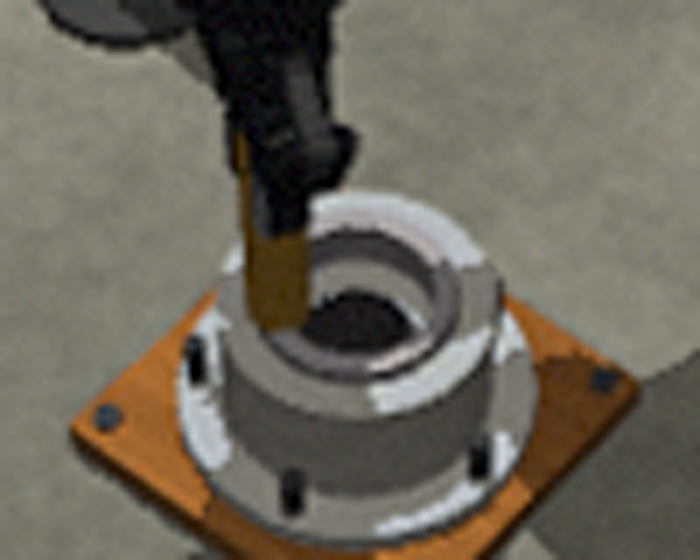

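>>> send_rows:
  deltas: [0,0,0,0,-0.008,0,0.01,0,0,0,-0.035,0,0,0.01,0,0,0,-0.035,0,0,0.01,0,0,0,0,0.003,0,0.01,0,0,0,0,0.002,0,0.01,0,0,0,0,0,0,0.01]

```text
t: 15.75
tool_pos: [0.5381, -0.0351, 0.2399]
eef_rot: [-1.539, 0.367, -0.369]
contact_force: [-0.1, 0.1, -5.0]
finger_gap: 0.0247
```

```bash
python3 - <<'E'
from h import *
st(2)
E
```

```text
t 15.8 p [ 0.5382 -0.0352  0.24  ] F [-0.36 -0.28 -4.93] M [-0.014 -0.015  0.036] rot [-1.5389  0.3675 -0.3693] footz 0.0975
```

Command 0.0972 now, no contact. Go to 0.0942.

>>> send_rows:
  deltas: [0,0,0,0,0.001,0,0.01,0,0,0,0,0.001,0,0.01,0,0,0,0,0.001,0,0.01,0,0,0,0,0,0,0.01]

```text
t: 16.2
tool_pos: [0.5381, -0.0354, 0.2376]
eef_rot: [-1.539, 0.367, -0.37]
contact_force: [-0.5, 0.1, -1.5]
finger_gap: 0.0248
```

```bash
python3 - <<'E'
from h import *
st(2)
E
```

```text
t 16.25 p [ 0.5381 -0.0354  0.2376] F [-0.01  0.29 -1.28] M [-0.042  0.045 -0.032] rot [-1.5393  0.3673 -0.3697] footz 0.0951
```

>>> send_rows:
  deltas: [0,0,0,0,0.001,0,0.01,0,0,0,0,0.001,0,0.01,0,0,0,0,0.0005,0,0.01,0,0,0,0,0,0,0.01]

```text
t: 16.65
tool_pos: [0.5378, -0.0353, 0.2346]
eef_rot: [-1.539, 0.367, -0.369]
contact_force: [0.5, -1.1, 0.7]
finger_gap: 0.0245
```

```bash
python3 - <<'E'
from h import *
st(2)
E
```

```text
t 16.7 p [ 0.5378 -0.0353  0.2346] F [ 0.55 -0.44  0.23] M [-0.195 -0.11   0.006] rot [-1.5394  0.3674 -0.3693] footz 0.0921
```

>>> send_rows:
  deltas: [0,0,0,0,-0.007,0,0.01,0,0,0,0.035,0,0,0.01,0,0,0,0.035,0,0,0.01,0,0,0,0,0.002,0,0.01,0,0,0,0,0.002,0,0.01,0,0,0,0,0.0015,0,0.01,0,0,0,0,0.0015,0,0.01,0,0,0,0,0,0,0.01]

```text
t: 17.5
tool_pos: [0.599, -0.0664, 0.2348]
eef_rot: [-1.539, 0.369, -0.367]
contact_force: [-2.1, -1.1, -1.3]
finger_gap: 0.0247
```

```bash
python3 - <<'E'
from h import *
st(2)
E
```

```text
t 17.55 p [ 0.5991 -0.0664  0.2347] F [-1.97 -1.03 -1.6 ] M [-0.083  0.442  0.008] rot [-1.5395  0.3689 -0.3672] footz 0.0922
```

Then D (x −0.035, z −0.035), same level.

>>> send_rows:
  deltas: [0,0,0,0,-0.007,0,0.01,0,0,0,-0.0175,0,-0.0175,0.01,0,0,0,-0.0175,0,-0.0175,0.01,0,0,0,0,0.002,0,0.01,0,0,0,0,0.002,0,0.01,0,0,0,0,0.0015,0,0.01,0,0,0,0,0.0015,0,0.01,0,0,0,0,0,0,0.01]

```text
t: 18.35
tool_pos: [0.5536, -0.082, 0.2348]
eef_rot: [-1.539, 0.367, -0.369]
contact_force: [0.5, 1.0, -3.6]
finger_gap: 0.0245
```

```bash
python3 - <<'E'
from h import *
st(2)
E
```

```text
t 18.4 p [ 0.5536 -0.082   0.2348] F [ 0.2   0.55 -3.11] M [ 0.011 -0.017 -0.018] rot [-1.5392  0.3672 -0.3688] footz 0.0923
```

>>> send_rows:
  deltas: [0,0,0,0,-0.007,0,0.01,0,0,0,0,0,0.035,0.01,0,0,0,0,0,0.035,0.01,0,0,0,0,0.002,0,0.01,0,0,0,0,0.002,0,0.01,0,0,0,0,0.0015,0,0.01,0,0,0,0,0.0015,0,0.01,0,0,0,0,0,0,0.01]

```text
t: 19.2
tool_pos: [0.5842, -0.0205, 0.2344]
eef_rot: [-1.539, 0.37, -0.369]
contact_force: [-0.2, 1.0, -5.2]
finger_gap: 0.0247
```

```bash
python3 - <<'E'
from h import *
st(2)
E
```

```text
t 19.25 p [ 0.5843 -0.0205  0.2344] F [-0.37  0.78 -5.42] M [ 0.032 -0.01  -0.011] rot [-1.5392  0.3694 -0.3691] footz 0.0919
```

>>> send_rows:
  deltas: [0,0,0,0,0.001,0,0.01,0,0,0,0,0.001,0,0.01,0,0,0,0,0.001,0,0.01,0,0,0,0,0,0,0.01]

```text
t: 19.65
tool_pos: [0.5846, -0.0201, 0.2318]
eef_rot: [-1.54, 0.368, -0.369]
contact_force: [-1.6, -1.7, 0.4]
finger_gap: 0.025
```

```bash
python3 - <<'E'
from h import *
st(2)
E
```

```text
t 19.7 p [ 0.5846 -0.0201  0.2318] F [-1.61 -1.46  0.45] M [-0.392  0.41   0.026] rot [-1.54    0.3679 -0.3689] footz 0.0893
```

>>> send_rows:
  deltas: [0,0,0,0,-0.007,0,0.01,0,0,0,0,0,-0.035,0.01,0,0,0,0,0,-0.035,0.01,0,0,0,0,0.002,0,0.01,0,0,0,0,0.002,0,0.01,0,0,0,0,0.0015,0,0.01,0,0,0,0,0.0015,0,0.01,0,0,0,0,0,0,0.01]

```text
t: 20.5
tool_pos: [0.5531, -0.0816, 0.2318]
eef_rot: [-1.54, 0.367, -0.368]
contact_force: [-1.0, 0.2, -0.8]
finger_gap: 0.0247
```

```bash
python3 - <<'E'
from h import *
st(2)
E
```

```text
t 20.55 p [ 0.5531 -0.0816  0.2318] F [-1.01 -0.04 -0.58] M [-0.111  0.342  0.003] rot [-1.5395  0.3673 -0.3677] footz 0.0893
```

>>> send_rows:
  deltas: [0,0,0,0,-0.007,0,0.01,0,0,0,-0.0175,0,0.0175,0.01,0,0,0,-0.0175,0,0.0175,0.01,0,0,0,0,0.002,0,0.01,0,0,0,0,0.002,0,0.01,0,0,0,0,0.0015,0,0.01,0,0,0,0,0.0015,0,0.01,0,0,0,0,0,0,0.01]

```text
t: 21.35
tool_pos: [0.5378, -0.0357, 0.2316]
eef_rot: [-1.539, 0.369, -0.369]
contact_force: [-0.2, 0.5, -4.1]
finger_gap: 0.0246
```

```bash
python3 - <<'E'
from h import *
st(2)
E
```

```text
t 21.4 p [ 0.5378 -0.0357  0.2315] F [ 0.17  0.58 -3.64] M [ 0.015 -0.01   0.005] rot [-1.5391  0.3687 -0.3694] footz 0.089
```

>>> send_rows:
  deltas: [0,0,0,0,-0.007,0,0.01,0,0,0,0.035,0,0,0.01,0,0,0,0.035,0,0,0.01,0,0,0,0,0.002,0,0.01,0,0,0,0,0.002,0,0.01,0,0,0,0,0.0015,0,0.01,0,0,0,0,0.0015,0,0.01,0,0,0,0,0,0,0.01]

```text
t: 22.2
tool_pos: [0.5992, -0.0664, 0.2318]
eef_rot: [-1.539, 0.369, -0.368]
contact_force: [-1.0, -0.4, -3.2]
finger_gap: 0.0247
```

```bash
python3 - <<'E'
from h import *
st(2)
E
```

```text
t 22.25 p [ 0.5992 -0.0664  0.2318] F [-0.75 -0.18 -2.45] M [-0.012  0.263 -0.019] rot [-1.5394  0.3685 -0.3677] footz 0.0893
```

>>> send_rows:
  deltas: [0,0,0,0,0.001,0,0.01,0,0,0,0,0.001,0,0.01,0,0,0,0,0.001,0,0.01,0,0,0,0,0,0,0.01]

```text
t: 22.65
tool_pos: [0.5999, -0.0667, 0.2309]
eef_rot: [-1.539, 0.368, -0.369]
contact_force: [-5.3, 0.8, 7.1]
finger_gap: 0.0248
```

```bash
python3 - <<'E'
from h import *
st(2)
E
```

```text
t 22.7 p [ 0.5999 -0.0667  0.2309] F [-5.78  0.96  7.36] M [ 0.277  1.289 -0.014] rot [-1.5393  0.3677 -0.3686] footz 0.0884
```

>>> send_rows:
  deltas: [0,0,0,0,-0.008,0,0.01,0,0,0,-0.035,0,0,0.01,0,0,0,-0.035,0,0,0.01,0,0,0,0,0.003,0,0.01,0,0,0,0,0.002,0,0.01,0,0,0,0,0.0015,0,0.01,0,0,0,0,0.0015,0,0.01,0,0,0,0,0,0,0.01]

```text
t: 23.5
tool_pos: [0.538, -0.0351, 0.2307]
eef_rot: [-1.539, 0.369, -0.368]
contact_force: [-8.0, 3.4, 9.1]
finger_gap: 0.0246
```

```bash
python3 - <<'E'
from h import *
st(2)
E
```

```text
t 23.55 p [ 0.538  -0.0352  0.2307] F [-7.84  3.19  9.07] M [0.616 1.801 0.016] rot [-1.5387  0.3694 -0.3676] footz 0.0882
```

>>> send_rows:
  deltas: [0,0,0,0,-0.008,0,0.01,0,0,0,0.0175,0,-0.0175,0.01,0,0,0,0.0175,0,-0.0175,0.01,0,0,0,0,0.003,0,0.01,0,0,0,0,0.002,0,0.01,0,0,0,0,0.0015,0,0.01,0,0,0,0,0.0015,0,0.01,0,0,0,0,0,0,0.01]

```text
t: 24.35
tool_pos: [0.5537, -0.0826, 0.2309]
eef_rot: [-1.542, 0.365, -0.37]
contact_force: [-2.1, -2.3, 5.5]
finger_gap: 0.025
```

```bash
python3 - <<'E'
from h import *
st(2)
E
```

```text
t 24.4 p [ 0.5537 -0.0826  0.2308] F [-2.14 -2.46  5.28] M [-0.562  0.599 -0.049] rot [-1.5416  0.365  -0.3703] footz 0.0883
```

>>> send_rows:
  deltas: [0,0,0,0,-0.008,0,0.01,0,0,0,0,0,0.035,0.01,0,0,0,0,0,0.035,0.01,0,0,0,0,0.003,0,0.01,0,0,0,0,0.002,0,0.01,0,0,0,0,0.0015,0,0.01,0,0,0,0,0.0015,0,0.01,0,0,0,0,0,0,0.01]

```text
t: 25.2
tool_pos: [0.5845, -0.0189, 0.2308]
eef_rot: [-1.535, 0.369, -0.369]
contact_force: [-2.2, 5.7, 7.7]
finger_gap: 0.0245
```

```bash
python3 - <<'E'
from h import *
st(2)
E
```

```text
t 25.25 p [ 0.5845 -0.0189  0.2308] F [-2.74  5.31  7.33] M [1.363 0.722 0.054] rot [-1.5354  0.3687 -0.3692] footz 0.0883
```

>>> send_rows:
  deltas: [0,0,0,0,-0.006,0,0.01,0,0,0,0,0,-0.007,0.01,0,0,0,0,0.003,0,0.01,0,0,0,0,0.002,0,0.01,0,0,0,0,0.001,0,0.01,0,0,0,0,0,0,0.01]

```text
t: 25.85
tool_pos: [0.5813, -0.0266, 0.2287]
eef_rot: [-1.541, 0.369, -0.368]
contact_force: [-2.7, -2.4, 0.7]
finger_gap: 0.0246
```

```bash
python3 - <<'E'
from h import *
st(2)
E
```

```text
t 25.9 p [ 0.5812 -0.0266  0.2287] F [-2.03 -2.71  1.05] M [-0.507  0.515  0.006] rot [-1.5406  0.3686 -0.3684] footz 0.0862
```

>>> send_rows:
  deltas: [0,0,0,0,-0.006,0,0.01,0,0,0,0,0,-0.028,0.01,0,0,0,0,0,-0.028,0.01,0,0,0,0,0.003,0,0.01,0,0,0,0,0.002,0,0.01,0,0,0,0,0.001,0,0.01,0,0,0,0,0,0,0.01]

```text
t: 26.6
tool_pos: [0.5564, -0.0772, 0.2306]
eef_rot: [-1.543, 0.367, -0.369]
contact_force: [-5.2, -5.1, 7.9]
finger_gap: 0.0244
```

```bash
python3 - <<'E'
from h import *
st(2)
E
```

```text
t 26.65 p [ 0.5564 -0.0772  0.2306] F [-4.61 -5.47  7.52] M [-1.224  1.146 -0.047] rot [-1.5432  0.3667 -0.3693] footz 0.0881
```

>>> send_rows:
  deltas: [0,0,0,0,-0.006,0,0.01,0,0,0,0.014,0,0.014,0.01,0,0,0,0.014,0,0.014,0.01,0,0,0,0,0.003,0,0.01,0,0,0,0,0.002,0,0.01,0,0,0,0,0.001,0,0.01,0,0,0,0,0,0,0.01]

```text
t: 27.35
tool_pos: [0.5946, -0.063, 0.2298]
eef_rot: [-1.537, 0.365, -0.371]
contact_force: [3.3, 2.2, 1.4]
finger_gap: 0.0242
```

```bash
python3 - <<'E'
from h import *
st(2)
E
```

```text
t 27.4 p [ 0.5945 -0.063   0.2298] F [3.52 2.4  1.88] M [ 0.728 -0.752 -0.001] rot [-1.5374  0.3654 -0.371 ] footz 0.0873
```

>>> send_rows:
  deltas: [0,0,0,0,-0.006,0,0.01,0,0,0,-0.028,0,0,0.01,0,0,0,-0.028,0,0,0.01,0,0,0,0,0.003,0,0.01,0,0,0,0,0.002,0,0.01,0,0,0,0,0.001,0,0.01,0,0,0,0,0,0,0.01]

```text
t: 28.1
tool_pos: [0.5412, -0.0386, 0.2302]
eef_rot: [-1.541, 0.374, -0.363]
contact_force: [-7.3, 0.9, 13.5]
finger_gap: 0.0245
```

```bash
python3 - <<'E'
from h import *
st(2)
s=snap('scene');cv2.imwrite('pics/s12.png',cv2.resize(s['image'][140:200,210:285,::-1],None,fx=10,fy=10,interpolation=cv2.INTER_CUBIC))
E
```

```text
t 28.15 p [ 0.5412 -0.0386  0.2302] F [-7.08  1.34 13.56] M [ 0.499  1.885 -0.026] rot [-1.5413  0.3741 -0.3628] footz 0.0877
```

View pics/s12.png

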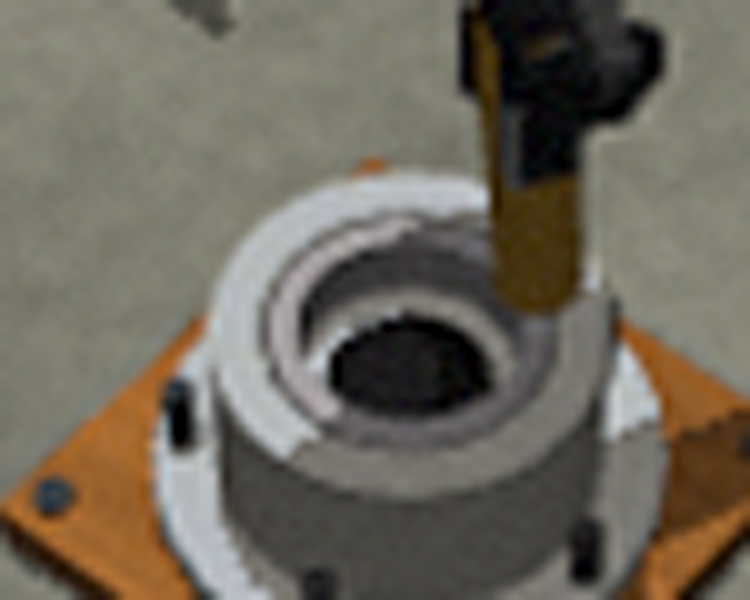

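>>> send_rows:
  deltas: [0,0,0,0,-0.02,0,0.01,0,0,0,0.04,-0.02,0,0.01,0,0,0,0.045,0,0,0.01,0,0,0,0.035,0,0,0.01,0,0,0,0,0,0,0.01,0,0,0,0,0,0,0.01]

```text
t: 28.8
tool_pos: [0.6491, -0.0935, 0.2654]
eef_rot: [-1.54, 0.375, -0.364]
contact_force: [-0.7, 0.4, -5.1]
finger_gap: 0.0241
```

```bash
python3 - <<'E'
from h import *
import pickle
st(2)
s=snap('wrist','w13');pickle.dump(s,open('w13.pkl','wb'))
cv2.imwrite('pics/w13c.png',cv2.resize(s['image'][0:180,150:350,::-1],None,fx=4,fy=4,interpolation=cv2.INTER_CUBIC)[:600])
s=snap('scene');cv2.imwrite('pics/s13.png',cv2.resize(s['image'][140:200,210:285,::-1],None,fx=10,fy=10,interpolation=cv2.INTER_CUBIC))
E
```

```text
t 28.85 p [ 0.6489 -0.0932  0.2657] F [-0.67  0.42 -5.15] M [-0.017  0.013  0.012] rot [-1.54    0.3746 -0.3637] footz 0.1232
```

View pics/w13c.png

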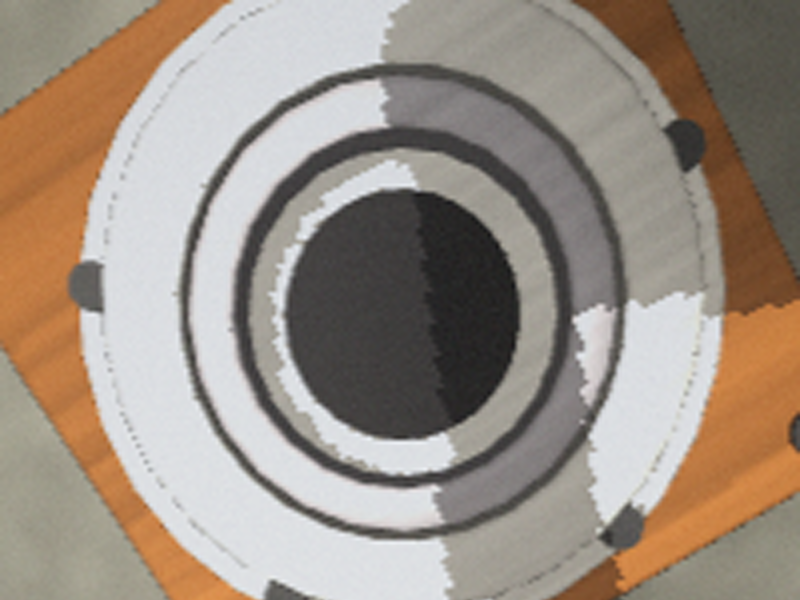

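View pics/s13.png

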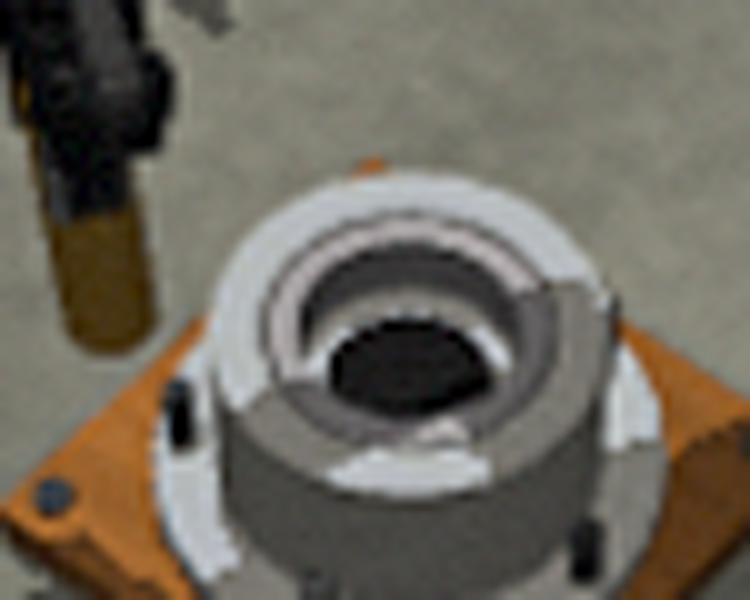

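View pics/w13.png

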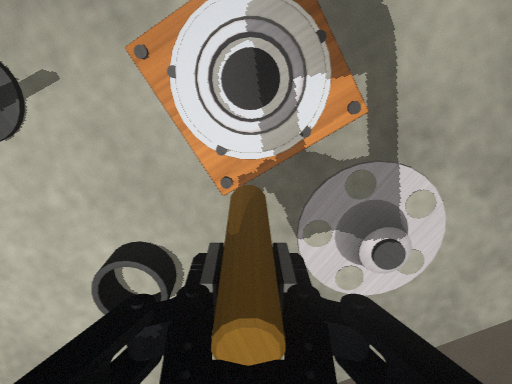

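```bash
python3 - <<'E'
from h import *
import pickle
s=pickle.load(open('w13.pkl','rb'))
# ellipse fits on dark rings: segment
g=cv2.cvtColor(s['image'],cv2.COLOR_RGB2GRAY)
G=cv2.resize(g,None,fx=4,fy=4,interpolation=cv2.INTER_CUBIC).astype(float)
c=np.array([250.5,75.5])
# radial profile for dark gap: report inner/outer radius and width per angle
for a in range(0,360,20):
    d=np.array([np.cos(np.radians(a)),np.sin(np.radians(a))])
    rr=np.arange(46,66,.1); 
    pr=np.array([G[int(round((c[1]+d[1]*r+.5)*4-.5)),int(round((c[0]+d[0]*r+.5)*4-.5))] if c[1]+d[1]*r>0 else 255 for r in rr])
    i=pr.argmin(); base=np.median(pr); wid=np.clip((base-pr)/(base-40),0,1).sum()*.1
    print(a,round(rr[i],1),int(pr[i]),int(base),round(wid,2))
E
```

```text
0 54.0 64 169 3.75
20 54.6 71 211 2.82
40 55.3 72 132 2.17
60 56.3 69 131 1.69
80 57.9 73 165 2.87
100 57.9 73 222 2.23
120 56.5 71 223 2.25
140 55.9 67 222 2.11
160 54.9 73 222 2.05
180 54.5 73 221 1.93
200 55.1 65 220 2.47
220 56.1 67 218 2.18
240 57.8 69 217 2.42
260 57.7 66 216 2.59
280 57.7 68 128 2.3
300 57.0 69 127 2.23
320 55.7 68 124 2.13
340 54.9 71 125 1.92
```

>>> send_rows:
  deltas: [0,0,0,-0.035,0,0.024,0.01,0,0,0,-0.035,0,0.024,0.01,0,0,0,-0.035,0,0.024,0.01,0,0,0,0,0,0,0.01,0,0,0,0,0,0,0.01]

```text
t: 29.45
tool_pos: [0.5882, 0.0205, 0.2687]
eef_rot: [-1.541, 0.366, -0.366]
contact_force: [0.3, -0.2, -4.7]
finger_gap: 0.0247
```

```bash
python3 - <<'E'
from h import *
import pickle
st(2)
s=snap('wrist','w14');pickle.dump(s,open('w14.pkl','wb'))
print(px(s,[.5685,-.0503,.088]))
E
```

```text
t 29.5 p [0.5886 0.02   0.2688] F [ 0.3  -0.25 -4.71] M [-0.049 -0.017  0.021] rot [-1.5403  0.3664 -0.367 ] footz 0.1263
[163.92995569 205.83248763]
```

View pics/w14.png

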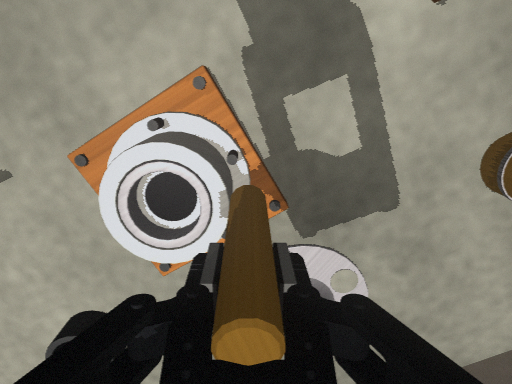

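```bash
cat > gap.py <<'E'
from h import *
import pickle,sys
from scipy.ndimage import map_coordinates
from scipy.optimize import least_squares
def unwrap(s,c,z=.088,n=72):
    g=cv2.cvtColor(s['image'],cv2.COLOR_RGB2GRAY).astype(float)
    th=np.arange(n)*2*np.pi/n; r=np.arange(.028,.060,.0001)
    out=np.zeros((n,len(r)))
    for i,t in enumerate(th):
        P=np.array([[c[0]+q*np.cos(t),c[1]+q*np.sin(t),z] for q in r])
        C=P@s['R'].T+s['t']; uv=C@s['camera_matrix'].T; uv=uv[:,:2]/uv[:,2:]
        out[i]=map_coordinates(g,[uv[:,1],uv[:,0]],order=1,mode='nearest')
    return th,r,out
if __name__=='__main__':
    f=sys.argv[1]; c=(.5685,-.0503)
    s=pickle.load(open(f+'.pkl','rb'))
    th,r,o=unwrap(s,c)
    im=cv2.resize(o.astype(np.uint8),None,fx=2.4,fy=7,interpolation=cv2.INTER_LINEAR)
    for k in range(28,60,2): cv2.putText(im,str(k),(int((k-28)*24),10),0,.35,0,1); 
    for k in range(0,72,6): cv2.putText(im,str(k*5),(0,k*7+8),0,.35,0,1)
    cv2.imwrite(f'pics/unw_{f}.png',im)
E
python3 gap.py w14; python3 gap.py w13; cd pics; python3 -c "
import cv2
a=cv2.imread('w14.png')[125:275,85:260];cv2.imwrite('w14c.png',cv2.resize(a,None,fx=4,fy=4,interpolation=cv2.INTER_CUBIC))"
```

```text
(no output)
```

View pics/unw_w14.png

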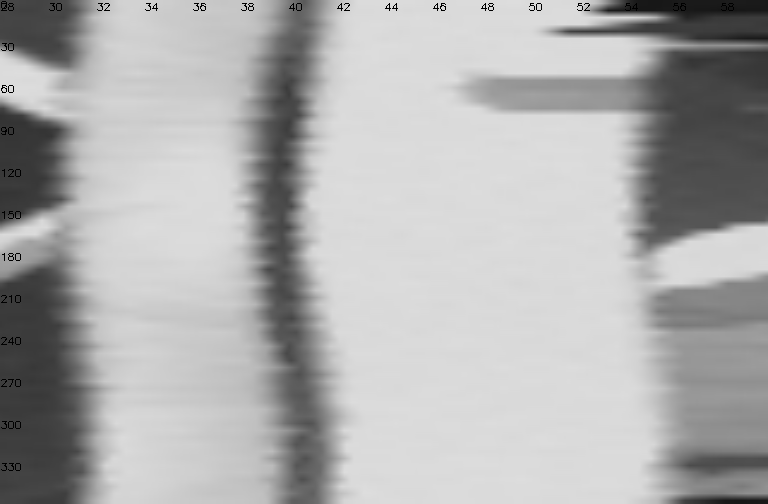

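View pics/w14c.png

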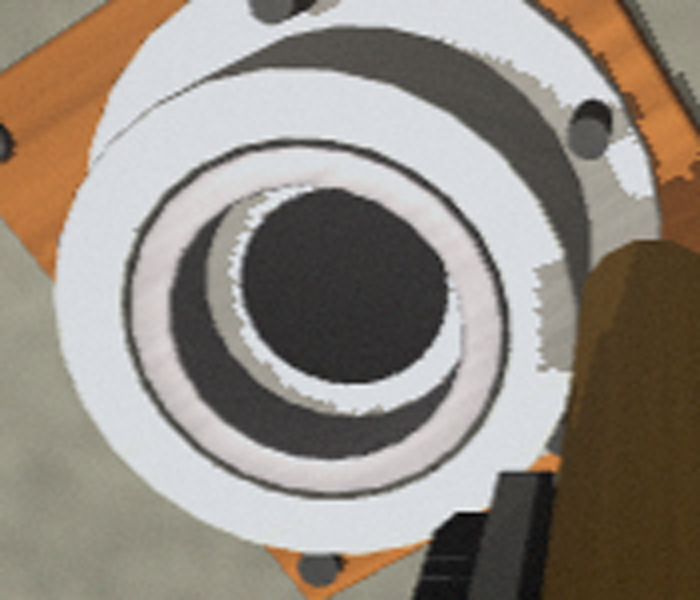

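View pics/unw_w13.png

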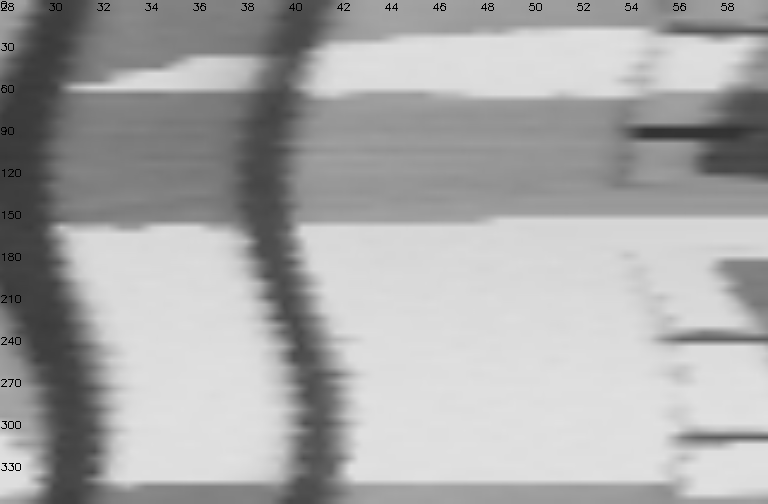

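```bash
python3 - <<'E'
from gap import *
for f in('w13','w14'):
    s=pickle.load(open(f+'.pkl','rb')); cam=-s['R'].T@s['t']; c=np.array([.5685,-.0503])
    # refine center by gap
    th,r,o=unwrap(s,c)
    W=[];Ei=[];Eo=[]
    for i in range(len(th)):
        k=(r>.036)&(r<.0435); p=o[i][k]; rr=r[k]; m=p[5:-5].argmin()+5
        hi_i=np.median(p[max(0,m-30):max(1,m-15)]); hi_o=np.median(p[m+15:m+30]) if m+15<len(p) else p[-1]
        lo=p[m]
        a=m
        while a>0 and p[a]<(lo+hi_i)/2: a-=1
        b=m
        while b<len(p)-1 and p[b]<(lo+hi_o)/2: b+=1
        Ei.append(rr[a]);Eo.append(rr[b])
    Ei=np.array(Ei)*1e3;Eo=np.array(Eo)*1e3;W=Eo-Ei
    def fit(y):
        A=np.c_[np.ones_like(th),np.cos(th),np.sin(th),np.cos(2*th),np.sin(2*th)]; k=np.ones(len(y),bool)
        for _ in range(4):
            x=np.linalg.lstsq(A[k],y[k],rcond=None)[0]; e=y-A@x; k=abs(e)<2.5*np.std(e[k])+.02
        return x,np.std(e[k])
    d=cam[:2]-c; print(f,'cam az',np.degrees(np.arctan2(d[1],d[0])),'tan',np.linalg.norm(d)/(cam[2]-.088))
    for n,y in(('in',Ei),('out',Eo),('w',W)): x,e=fit(y);print(n,np.round(x,2),round(e,2))
E
```

```text
w13 cam az -42.33918950109414 tan 0.027752982231879213
in [ 3.899e+01  6.400e-01 -9.900e-01 -2.000e-02  2.000e-02] 0.11
out [ 4.111e+01  7.100e-01 -8.600e-01 -1.000e-02 -5.000e-02] 0.1
w [ 2.12  0.07  0.12  0.   -0.07] 0.16
w14 cam az 117.1385474277463 tan 0.4833903503043142
in [39.01  0.43 -0.36  0.06 -0.06] 0.1
out [ 4.107e+01  5.200e-01 -4.300e-01  1.000e-02 -8.000e-02] 0.09
w [ 2.05  0.09 -0.03 -0.04 -0.01] 0.16
```

```bash
python3 - <<'E'
from h import *
import pickle
s=pickle.load(open('w14.pkl','rb'))
Kc=s['camera_matrix']
# camera in tool fixed
Rc=np.array([[0,.945,.326],[0,-.326,.945],[1,0,0]])  # cols cam axes in tool
c=np.array([-.0846,-.0695,-.0004])
def pt(X): q=Rc.T@(np.array(X)-c); u=Kc@q; return u[:2]/u[2]
print('expected tip',pt([-.013,.1425,0]),'top c',pt([0,.0125,0]),'top far edge',pt([-.013,.0125,0]),'top +x edge',pt([.013,.0125,0]))
for dx in(-.004,-.002,.002): print(dx,pt([-.013+dx,.1425,0]))
# measure tips in images
for f in('w5','w9','w11','w13','w14'):
    im=cv2.imread(f'pics/{f}.png'); hsv=cv2.cvtColor(im,cv2.COLOR_BGR2HSV)
    m=((hsv[...,0]>10)&(hsv[...,0]<30)&(hsv[...,1]>120)).astype(np.uint8)
    n,l,st,ce=cv2.connectedComponentsWithStats(m); k=l[340,248]
    mm=(l==k); ys,xs=np.nonzero(mm[:, 200:300]); xs=xs+200
    top=ys.min(); print(f,'tip row',top,'col',xs[ys<=top+3].mean(), [ (y,(xs[ys==y].min()+xs[ys==y].max())/2) for y in(215,240,300,330) if (ys==y).any()],'bottom',ys.max())
E
python3 - <<'E'
import sys;sys.path.insert(0,'.')
import cv2
a=cv2.imread('pics/w5.png')[175:384,190:310];b=cv2.imread('pics/w14.png')[175:384,190:310]
import numpy as np
cv2.imwrite('pics/cmp2.png',cv2.resize(np.hstack([a,b]),None,fx=2.8,fy=2.8))
E
```

```text
expected tip [248.35473314 191.43993639] top c [248.99390797 353.85215322] top far edge [249.04457035 322.01617695] top +x edge [248.94717408 383.21948381]
-0.004 [248.35805326 186.04595731]
-0.002 [248.35638835 188.75083117]
0.002 [248.35308755 194.11341045]
w5 tip row 108 col 237.75 [(215, np.float64(248.0)), (240, np.float64(248.0)), (300, np.float64(248.0)), (330, np.float64(248.0))] bottom 365
w9 tip row 0 col 280.2173913043478 [(215, np.float64(233.0)), (240, np.float64(244.0)), (300, np.float64(248.0)), (330, np.float64(248.0))] bottom 366
w11 tip row 0 col 281.61764705882354 [(215, np.float64(233.0)), (240, np.float64(240.5)), (300, np.float64(248.0)), (330, np.float64(248.0))] bottom 366
w13 tip row 0 col 244.02941176470588 [(215, np.float64(248.0)), (240, np.float64(248.0)), (300, np.float64(248.0)), (330, np.float64(248.0))] bottom 365
w14 tip row 66 col 202.79166666666666 [(215, np.float64(252.0)), (240, np.float64(244.5)), (300, np.float64(248.0)), (330, np.float64(248.0))] bottom 366
```

View pics/cmp2.png

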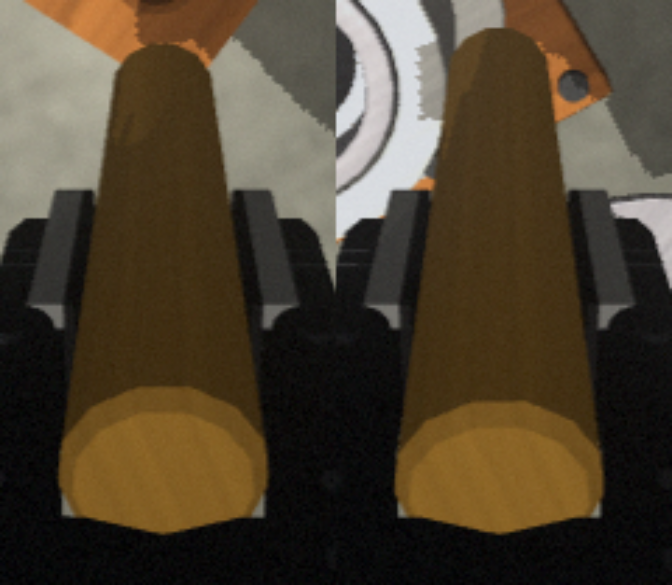

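>>> send_rows:
  deltas: [0,0,0,-0.034,0,0.026,0.01,0,0,0,-0.037,0,0.028,0.01,0,0,0,-0.037,0,0.028,0.01,0,0,0,-0.037,0,0.028,0.01,0,0,0,-0.037,0,0.028,0.01,0,0,0,-0.0323,0,0.0261,0.01,0,0,-0.046,0,0,0,0.01,0,0,0,0,0,0,0.01,0,0,0,0,0,0,0.01]

```text
t: 30.45
tool_pos: [0.4734, 0.2618, 0.2686]
eef_rot: [-1.55, 0.334, -0.405]
contact_force: [0.1, -0.2, -4.5]
finger_gap: 0.0247
```

```bash
python3 - <<'E'
from h import *
import pickle
p=st(3)
_,R=tool();print(np.round(R.as_matrix(),3))
s=snap('wrist','w15');pickle.dump(s,open('w15.pkl','wb'))
for k in('block_hole',):
    r=spotter.place_of(k,s);print([(np.round(np.array(a['centre'])*[512,384],1),a['conf'],np.round(atz(s,np.array(a['centre'])*[512,384],.045),4)) for a in r])
E
```

```text
t 30.55 p [0.4736 0.2616 0.2685] F [ 0.01 -0.76 -4.97] M [-0.008  0.001  0.014] rot [-1.5495  0.3348 -0.4054] footz 0.126
[[ 0.89   0.041  0.455]
 [-0.454 -0.021  0.891]
 [ 0.046 -0.999 -0.   ]]
[(array([245.5, 167.2]), 0.66, array([0.4729, 0.259 , 0.045 ]))]
```

View pics/w15.png

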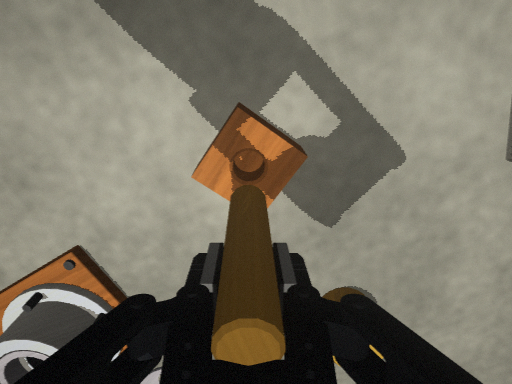

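```bash
python3 - <<'E'
from h import *
import pickle
s=pickle.load(open('w15.pkl','rb'))
cv2.imwrite('pics/w15c.png',cv2.resize(s['image'][90:215,175:325,::-1],None,fx=5,fy=5,interpolation=cv2.INTER_CUBIC)[:600])
for X in([.4739,.2623,.045],[.4729,.259,.045]): print(px(s,X))
E
```

```text
[249.09090897 166.61188955]
[245.52125688 167.2259602 ]
```

View pics/w15c.png

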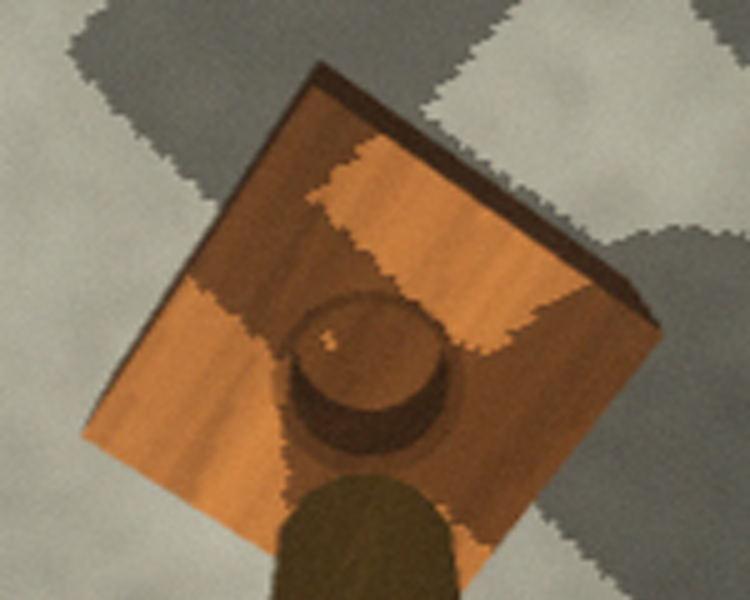

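```bash
python3 - <<'E'
from h import *
import pickle
s=pickle.load(open('w15.pkl','rb'))
x=np.array([.892,-.452]); 
for a in ([.4759,.2604],[.4749,.2609],[.4739,.2614]):
    print(a,px(s,[*(np.array(a)-.013*x),.126]),px(s,[*(np.array(a)-.013*x),.1245]))
print(atz(s,(248.8,166),.045), st(2))
E
```

```text
[0.4759, 0.2604] [248.41362145 186.00178326] [248.40930051 185.26257571]
[0.4749, 0.2609] [248.40235837 184.50211375] [248.39809988 183.7709183 ]
[0.4739, 0.2614] [248.3910532 182.996839 ] [248.38685766 182.27372054]
t 30.7 p [0.4736 0.2614 0.2684] F [ 0.04 -0.08 -5.33] M [ 0.036  0.047 -0.042] rot [-1.5494  0.3353 -0.4058] footz 0.1259
[0.47323516 0.26232778 0.045     ] [0.47361589 0.26144872 0.26837779]
```

>>> send_rows:
  deltas: [0,0,0,-0.0029,0,0.0009,0.01,0,0,0,-0.0014,0.03,0,0.01,0,0,0,-0.0014,0.03,0,0.01,0,0,0,-0.0006,0.012,0,0.01,0,0,0,0,0,0,0.01,0,0,0,0,0,0,0.01]

```text
t: 31.3
tool_pos: [0.4713, 0.2648, 0.197]
eef_rot: [-1.549, 0.333, -0.405]
contact_force: [0.1, 0.4, -3.4]
finger_gap: 0.0248
```

```bash
python3 - <<'E'
from h import *
p=st(2)
s=snap('wrist','w16')
cv2.imwrite('pics/w16c.png',cv2.resize(s['image'][110:260,170:330,::-1],None,fx=4,fy=4,interpolation=cv2.INTER_CUBIC))
E
```

```text
t 31.35 p [0.4715 0.265  0.1974] F [ 0.61  0.34 -3.64] M [0.01  0.016 0.025] rot [-1.5484  0.3319 -0.4058] footz 0.0549
```

View pics/w16c.png

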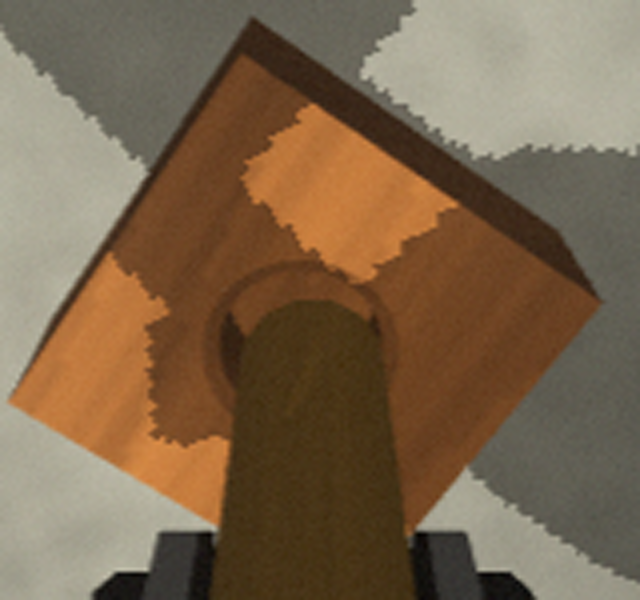

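>>> send_rows:
  deltas: [0,0,0,0,0,-0.0015,0.01,0,0,0,0,0,0,0.01,0,0,0,-0.0005,0.01,0,0.01,0,0,0,-0.0005,0.01,0,0.01,0,0,0,-0.0005,0.01,0,0.01,0,0,0,0,0,0,0.01]

```text
t: 32.0
tool_pos: [0.4702, 0.263, 0.1644]
eef_rot: [-1.55, 0.333, -0.405]
contact_force: [3.9, -1.1, -7.7]
finger_gap: 0.0247
```

```bash
python3 - <<'E'
from h import *
p=st(2)
s=snap('wrist','w17')
cv2.imwrite('pics/w17c.png',cv2.resize(s['image'][110:260,170:330,::-1],None,fx=4,fy=4,interpolation=cv2.INTER_CUBIC))
E
```

```text
t 32.05 p [0.4703 0.263  0.1647] F [ 3.63 -1.05 -7.62] M [-0.114 -0.954  0.037] rot [-1.5501  0.3327 -0.4049] footz 0.0222
```

View pics/w17c.png

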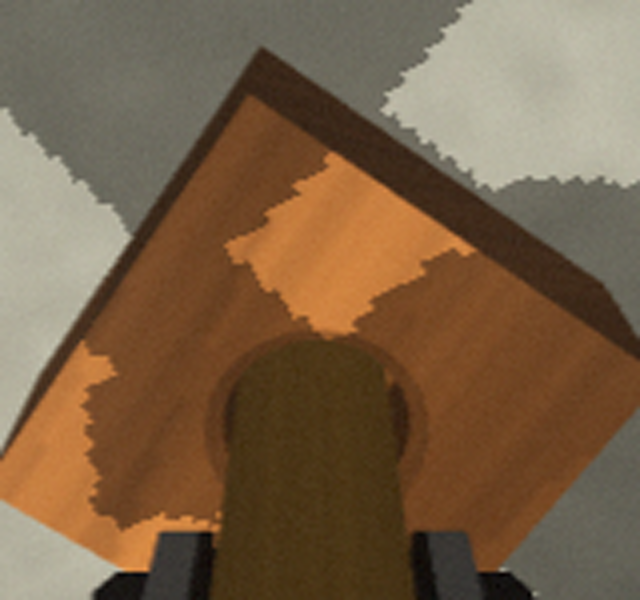

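>>> send_rows:
  deltas: [0,0,0,0.002,0,0.0003,0.01,0,0,0,0,0.005,0,0.01,0,0,0,0,0.004,0,0.01,0,0,0,0,0,0,0.01]

```text
t: 32.5
tool_pos: [0.4712, 0.2623, 0.1563]
eef_rot: [-1.551, 0.335, -0.403]
contact_force: [-0.2, 1.0, -4.1]
finger_gap: 0.0248
```

```bash
python3 - <<'E'
from h import *
p=st(2)
E
```

```text
t 32.55 p [0.4713 0.2624 0.1564] F [ 0.02  0.71 -4.27] M [ 0.037  0.049 -0.011] rot [-1.5507  0.3349 -0.4028] footz 0.0139
```

>>> send_rows:
  deltas: [0,0,0,0,0.001,0,0.01,0,0,0,0,0,0,0.03,0,0,0,0,0,0,0.045,0,0,0,0,0,0,0.07,0,0,0,0,0,0,0.07]

```text
t: 33.05
tool_pos: [0.4727, 0.2627, 0.157]
eef_rot: [-1.549, 0.332, -0.405]
contact_force: [1.1, 0.5, 0.1]
finger_gap: 0.0698
```

```bash
python3 - <<'E'
from h import *
p=st(2)
print(manip.get_obs()['finger_gap'])
snap('wrist','w18')
E
```

```text
t 33.1 p [0.4726 0.2627 0.1569] F [0.3  0.27 0.56] M [ 0.027  0.048 -0.016] rot [-1.5489  0.3325 -0.4052] footz 0.0144
0.07020316650301935
```

View pics/w18.png

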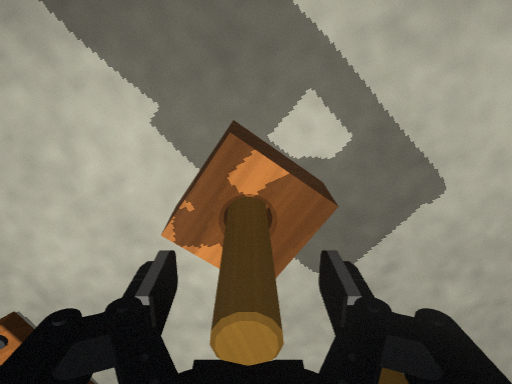

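>>> send_rows:
  deltas: [0,0,0,0.0009,-0.02,0,0.07,0,0,0,0.0018,-0.04,0,0.07,0,0,0,0.0018,-0.04,0,0.07,0,0,0,0.0018,-0.04,0,0.07,0,0,0.046,0,0,0,0.06,0,0,0,0.0096,0,-0.0205,0.05,0,0,0,0.0191,0,-0.041,0.05,0,0,0,0.0191,0,-0.041,0.04,0,0,0,0.0191,0,-0.041,0.04,0,0,0,0.0191,0,-0.041,0.04]

```text
t: 34.15
tool_pos: [0.4648, 0.0576, 0.2966]
eef_rot: [-1.539, 0.367, -0.368]
contact_force: [-0.1, -0.6, 1.5]
finger_gap: 0.0399
```

>>> send_rows:
  deltas: [0,0,0,0.0191,0,-0.041,0.04,0,0,0,0.0191,0,-0.041,0.04,0,0,0,0.0191,0,-0.041,0.04,0,0,0,0.0191,0,-0.041,0.04,0,0,0,0.0191,0,-0.041,0.04,0,0,0,0.0191,0,-0.041,0.04,0,0,0,0.0191,0,-0.041,0.04,0,0,0,0.0096,0,-0.0205,0.04]

```text
t: 34.95
tool_pos: [0.4532, -0.2836, 0.2966]
eef_rot: [-1.54, 0.37, -0.372]
contact_force: [0.8, 0.2, -0.3]
finger_gap: 0.0401
```

>>> send_rows:
  deltas: [0,0.1375,0,0,0,0,0.04,0,0.1375,0,0,0,0,0.04,0,0.1375,0,0,0,0,0.04,0,0.1375,0,0,0,0,0.04,0,0.1375,0,0,0,0,0.04,0,0.1375,0,0,0,0,0.04,0,0.1375,0,0,0,0,0.04,0,0.1375,0,0,0,0,0.04,0,0,0,0,0,0,0.04,0,0,0,0,0,0,0.04]

```text
t: 35.95
tool_pos: [0.4537, -0.2799, 0.2964]
eef_rot: [-1.211, 1.206, -1.206]
contact_force: [0.2, 0.1, 0.9]
finger_gap: 0.0399
```

```bash
python3 - <<'E'
from h import *
import pickle
p=st(2); _,R=tool();print(np.round(R.as_matrix(),3),manip.get_obs()['q'].round(3) if hasattr(manip.get_obs()['q'],'round') else manip.get_obs()['q'])
s=snap('wrist','w20');t=snap('top','t20');sc=snap('scene','s20')
pickle.dump((s,t,sc),open('v20.pkl','wb'))
for k in('sign_pivot',):
    for q in(s,t,sc): print([(np.round(np.array(r['centre'])*[512,384],1),round(r['conf'],2)) for r in spotter.place_of(k,q)[:1]])
cv2.imwrite('pics/t20c.png',cv2.resize(t['image'][205:305,325:455,::-1],None,fx=6,fy=6,interpolation=cv2.INTER_CUBIC))
E
```

```text
t 36.0 p [ 0.4537 -0.2799  0.2964] F [0.13 0.45 0.24] M [ 0.007  0.001 -0.023] rot [-1.2109  1.2065 -1.2066] footz 0.1539
[[ 0.003  0.     1.   ]
 [-1.    -0.     0.003]
 [ 0.    -1.     0.   ]] [-0.715  0.124  1.653 -0.     1.365 -0.719]
[(array([256.5, 213.6]), 0.94)]
[(array([394.8, 254.1]), 0.8)]
[(array([213.5, 104.9]), 0.91)]
```

View pics/w20.png

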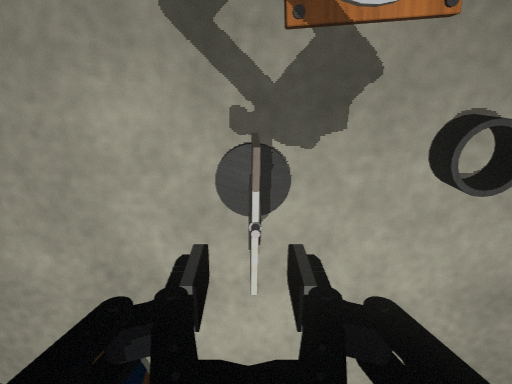

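View pics/s20.png

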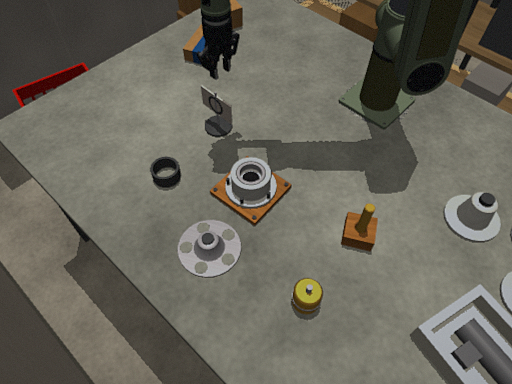

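```bash
python3 - <<'E'
from h import *
import pickle
s,t,sc=pickle.load(open('v20.pkl','rb'))
cv2.imwrite('pics/w20c.png',cv2.resize(s['image'][120:310,205:305,::-1],None,fx=6,fy=6,interpolation=cv2.INTER_CUBIC)[:,:])
a=cv2.resize(s['image'][125:225,205:305,::-1],None,fx=5,fy=5,interpolation=cv2.INTER_CUBIC)
b=cv2.resize(s['image'][210:310,205:305,::-1],None,fx=3,fy=3,interpolation=cv2.INTER_CUBIC)
cv2.imwrite('pics/w20a.png',a);cv2.imwrite('pics/w20b.png',cv2.resize(s['image'][200:300,205:305,::-1],None,fx=5,fy=5,interpolation=cv2.INTER_CUBIC))
E
```

```text
(no output)
```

View pics/w20a.png

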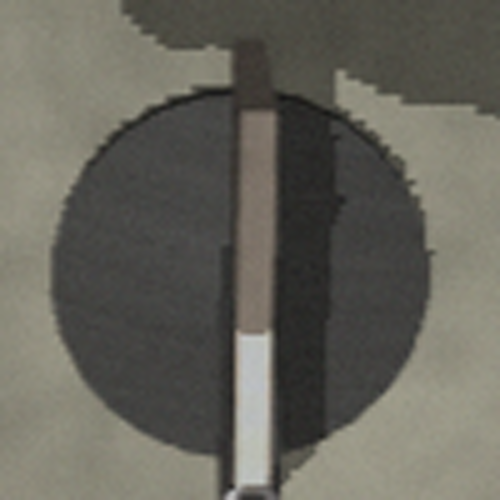

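View pics/w20b.png

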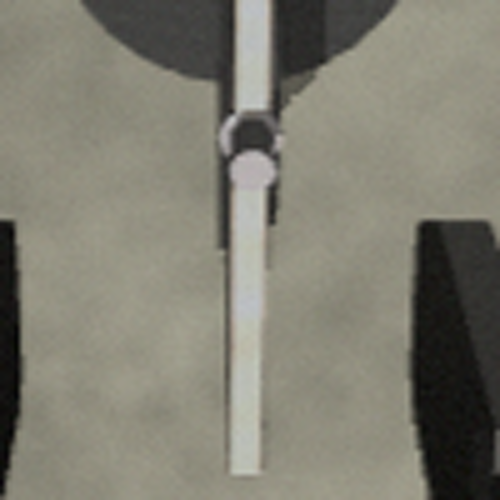

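View pics/t20c.png

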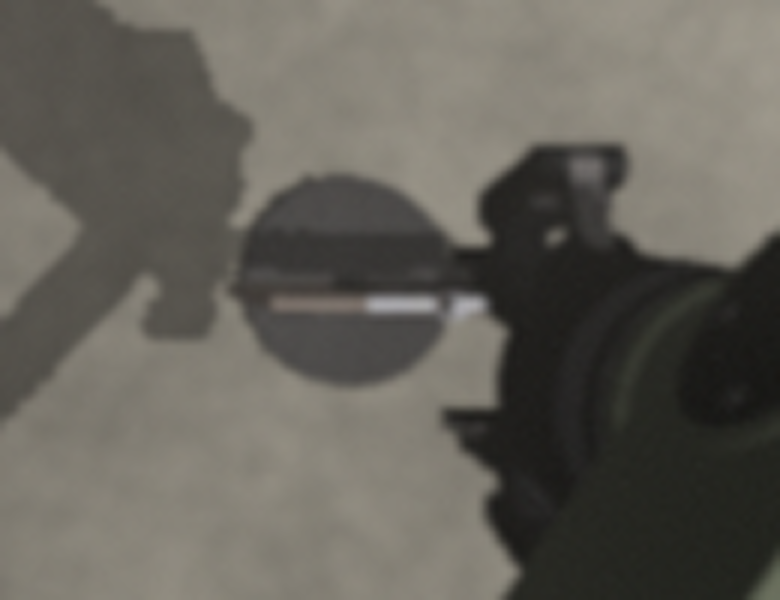

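```bash
python3 - <<'E'
from h import *
import pickle
s,t,sc=pickle.load(open('v20.pkl','rb'))
a=atz(s,(256.2,146.6),.135);b=atz(s,(254.2,294.8),.135)
print(a,b,np.linalg.norm(a-b),(a+b)/2); d=a-b; print('angle of plate from +y (deg, ccw+)',np.degrees(np.arctan2(-d[0],d[1])))
# foot ellipse centre in wrist at z=.014
print('foot',atz(s,((205+ (50+430)/10),(125+(88+455)/10)),.014))
for z in(.14,.145,.15,.155): print(z,atz(s,(255.4,233),z))
p,R=tool();print(p)
# edges lines for angle refine
g=cv2.cvtColor(s['image'],cv2.COLOR_RGB2GRAY)
E
```

```text
[ 0.45930122 -0.23918608  0.135     ] [ 0.45920323 -0.36856881  0.135     ] 0.1293827706384692 [ 0.45925222 -0.30387744  0.135     ]
angle of plate from +y (deg, ccw+) -0.04339023210181625
foot [ 0.4594021  -0.29999678  0.014     ]
0.14 [ 0.45940061 -0.30684599  0.14      ]
0.145 [ 0.45925801 -0.30439027  0.145     ]
0.15 [ 0.45911541 -0.30193456  0.15      ]
0.155 [ 0.45897281 -0.29947885  0.155     ]
[ 0.45376494 -0.27994245  0.29639505]
```

>>> send_rows:
  deltas: [0,0,0,-0.0284,0,0.0055,0.03,0,0,0,0,0.03,0,0.03,0,0,0,0,0,0,0.03,0,0,0,0,0,0,0.03]
  newtons: 20

```text
t: 36.7
tool_pos: [0.4589, -0.2513, 0.266]
eef_rot: [-1.21, 1.21, -1.207]
contact_force: [-0.1, -0.9, 0.2]
finger_gap: 0.03
```

```bash
python3 - <<'E'
from h import *
p=st(3)
_,R=tool(); print('to go tool',R.inv().apply(np.array([.4592,-.2515,.168])-p))
snap('wrist','w21')
E
```

```text
t 36.8 p [ 0.4593 -0.2518  0.2668] F [ 0.14 -0.93 -0.16] M [-0.011  0.022  0.028] rot [-1.2098  1.2084 -1.2086] footz 0.1243
to go tool [-0.00045115  0.09879789 -0.0002115 ]
```

View pics/w21.png

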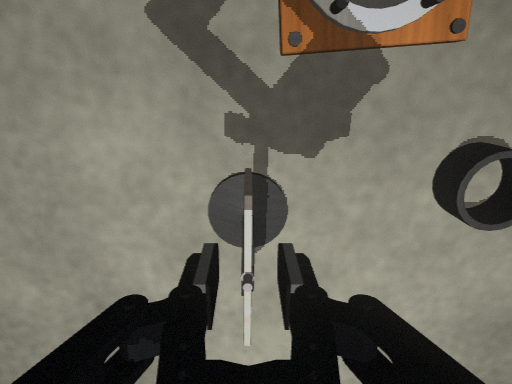

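>>> send_rows:
  deltas: [0,0,0,0,0.035,0,0.03,0,0,0,0,0.035,0,0.03,0,0,0,0,0.028,0,0.03,0,0,0,0,0,0,0.016,0,0,0,0,0,0,0.012,0,0,0,0,0,0,0.012]

```text
t: 37.45
tool_pos: [0.4606, -0.2528, 0.1708]
eef_rot: [-1.209, 1.205, -1.212]
contact_force: [0.8, -0.2, -0.1]
finger_gap: 0.0121
```

```bash
python3 - <<'E'
from h import *
p=st(3)
_,R=tool(); print('to go tool',R.inv().apply(np.array([.4592,-.2515,.168])-p),manip.get_obs()['finger_gap'])
snap('wrist','w22')
E
```

```text
t 37.55 p [ 0.4606 -0.2527  0.1708] F [ 0.68 -0.2  -0.18] M [-0.015  0.007 -0.014] rot [-1.2091  1.2045 -1.2124] footz 0.0283
to go tool [-0.00122108  0.00281621 -0.0014013 ] 0.011917775768450631
```

View pics/w22.png

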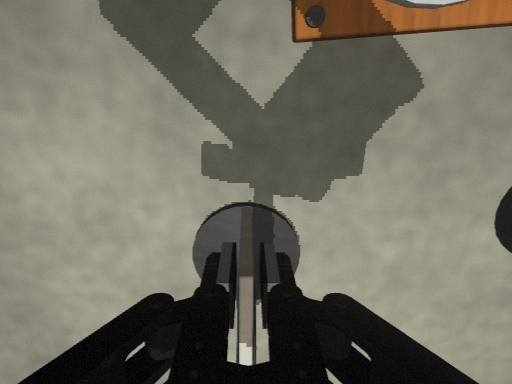

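>>> send_rows:
  deltas: [0,0.06,0,0.0001,0,0.003,0.012,0,0.1309,0,0.00045,0,0.0068,0.012,0,0.1309,0,0.00045,0,0.0068,0.012,0,0.1309,0,0.00045,0,0.0068,0.012,0,0.1309,0,0.00045,0,0.0068,0.012,0,0,0,0,0,0,0.012]

```text
t: 38.2
tool_pos: [0.4889, -0.2609, 0.1696]
eef_rot: [-0.874, 1.621, -1.626]
contact_force: [0.7, 0.6, -0.3]
finger_gap: 0.0123
```

```bash
python3 - <<'E'
from h import *
p=st(3)
_,R=tool(); M=R.as_matrix(); psi=np.arctan2(M[1,2],M[0,2]); print('psi',psi,'pivot est err (tool)',R.inv().apply(np.array([.4592,-.3035,0])-p),manip.get_obs()['finger_gap'])
E
```

```text
t 38.3 p [ 0.4884 -0.2606  0.1693] F [ 0.09  0.03 -0.66] M [-0.009  0.012  0.01 ] rot [-0.8753  1.6209 -1.6241] footz 0.0268
psi -0.5798189422475654 pivot est err (tool) [ 0.05190994  0.16934217 -0.00113189] 0.012157225597662816
```

>>> send_rows:
  deltas: [0,0.1279,0,0.00043,0,0.00663,0.012,0,0.1279,0,0.00043,0,0.00663,0.012,0,0.1279,0,0.00043,0,0.00663,0.012,0,0.1279,0,0.00043,0,0.00663,0.012,0,0.1279,0,0.00043,0,0.00663,0.012,0,0.1279,0,0.00043,0,0.00663,0.012,0,0.1279,0,0.00043,0,0.00663,0.012,0,0.1279,0,0.00043,0,0.00663,0.012,0,0.1279,0,0.00043,0,0.00663,0.012,0,0.1279,0,0.00043,0,0.00663,0.012]

```text
t: 39.3
tool_pos: [0.5089, -0.3183, 0.1686]
eef_rot: [-0.306, -2.064, 2.063]
contact_force: [1.0, 0.5, 0.4]
finger_gap: 0.0121
```

```bash
python3 - <<'E'
from h import *
p=st(2)
_,R=tool(); M=R.as_matrix(); psi=np.arctan2(M[1,2],M[0,2]); print('psi',psi,'pivot est err (tool)',R.inv().apply(np.array([.4592,-.3035,0])-p),manip.get_obs()['q'])
snap('wrist','w23')
E
```

```text
t 39.35 p [ 0.5088 -0.3189  0.1687] F [0.35 0.22 0.55] M [-0.009 -0.056 -0.012] rot [-0.3076 -2.0625  2.0629] footz 0.0262
psi -1.8683668072162234 pivot est err (tool) [ 0.05203215  0.16864331 -0.00026911] [-7.04592318e-01  3.98663815e-01  1.59275896e+00 -4.19694326e-04
  1.14938063e+00  1.16394582e+00]
```

View pics/w23.png

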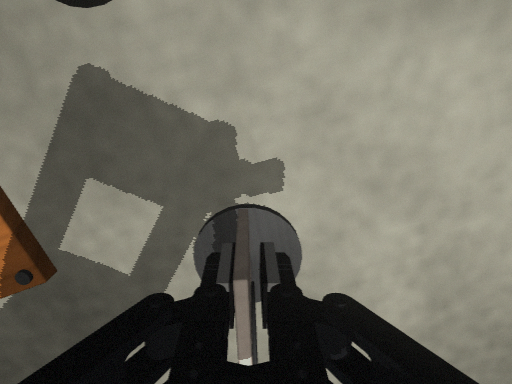

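>>> send_rows:
  deltas: [0,0.1279,0,0.00043,0,0.00663,0.012,0,0.1279,0,0.00043,0,0.00663,0.012,0,0.1279,0,0.00043,0,0.00663,0.012,0,0.1279,0,0.00043,0,0.00663,0.012,0,0.1279,0,0.00043,0,0.00663,0.012,0,0.1279,0,0.00043,0,0.00663,0.012,0,0.1279,0,0.00043,0,0.00663,0.012,0,0.1279,0,0.00043,0,0.00663,0.012,0,0.1279,0,0.00043,0,0.00663,0.012,0,0.1279,0,0.00043,0,0.00663,0.012]

```text
t: 40.4
tool_pos: [0.4591, -0.3552, 0.1686]
eef_rot: [-1.21, -1.21, 1.209]
contact_force: [0.5, 0.0, -0.4]
finger_gap: 0.0121
```

>>> send_rows:
  deltas: [0,0,0,0,0,0,0.012,0,0,0,0,0,0,0.012,0,0,0,0,0,0,0.012]

```text
t: 40.7
tool_pos: [0.4594, -0.3554, 0.1685]
eef_rot: [-1.207, -1.212, 1.212]
contact_force: [-0.2, -0.1, -0.7]
finger_gap: 0.012
```

```bash
python3 - <<'E'
from h import *
p=st(4)
_,R=tool(); M=R.as_matrix(); psi=np.arctan2(M[1,2],M[0,2]); print('psi',psi,'pivot est err (tool)',R.inv().apply(np.array([.4592,-.3035,0])-p),manip.get_obs()['q'])
snap('wrist','w24')
E
```

```text
t 40.85 p [ 0.4594 -0.3554  0.1685] F [-0.58  0.28  0.14] M [-0.008  0.037 -0.019] rot [-1.2078 -1.2118  1.2118] footz 0.026
psi -3.138841709969948 pivot est err (tool) [5.19223725e-02 1.68472103e-01 1.18632406e-04] [-8.07396022e-01  3.62391674e-01  1.64450698e+00  2.90339640e-05
  1.13457382e+00  2.33143343e+00]
```

View pics/w24.png

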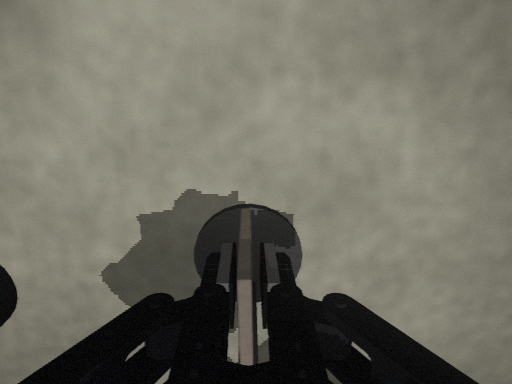

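>>> send_rows:
  deltas: [0,0,0,0,0,0,0.008,0,0,0,0,0,0,0.004,0,0,0,0,0,0,0.004,0,0,0,0,0,0,0.004]
  newtons: 20

```text
t: 41.3
tool_pos: [0.4594, -0.3555, 0.1684]
eef_rot: [-1.209, -1.21, 1.21]
contact_force: [0.8, -0.4, -1.3]
finger_gap: 0.0055
```

```bash
python3 - <<'E'
from h import *
p=st(2);print(manip.get_obs()['finger_gap'])
E
```

```text
t 41.35 p [ 0.4594 -0.3555  0.1684] F [ 1.33 -0.35 -1.06] M [ 0.001 -0.213 -0.028] rot [-1.2092 -1.2103  1.2097] footz 0.0259
0.005502006496959747
```

>>> send_rows:
  deltas: [0,0,0,0,0,0,0.012,0,0,0,0,0,0,0.022,0,0,0,0,0,0,0.03,0,0,0,0,-0.02,0,0.03,0,0,0,0,-0.04,0,0.03,0,0,0,0,-0.04,0,0.03,0,0,0,0,-0.03,0,0.03,0,0,0,0,0,0,0.03,0,0,0,0,0,0,0.03,0,0,0,0,0,0,0.03]

```text
t: 42.35
tool_pos: [0.4585, -0.3549, 0.2966]
eef_rot: [-1.205, -1.209, 1.209]
contact_force: [0.2, -0.0, -0.8]
finger_gap: 0.03
```

```bash
python3 - <<'E'
from h import *
import pickle
p=st(2)
s=snap('wrist','w25');pickle.dump(s,open('w25.pkl','wb'));snap('scene','s25')
E
```

```text
t 42.4 p [ 0.4584 -0.3548  0.2964] F [-0.18  0.34 -0.88] M [ 0.004 -0.009 -0.049] rot [-1.2049 -1.2092  1.2092] footz 0.1539
```

View pics/w25.png

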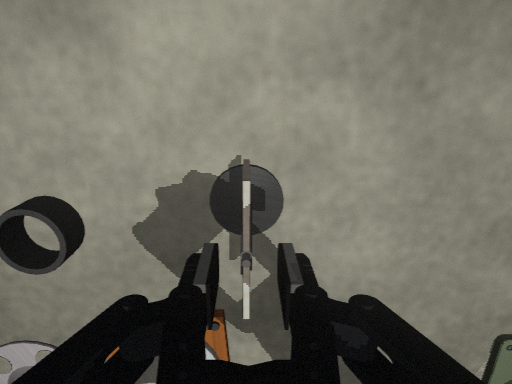

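View pics/s25.png

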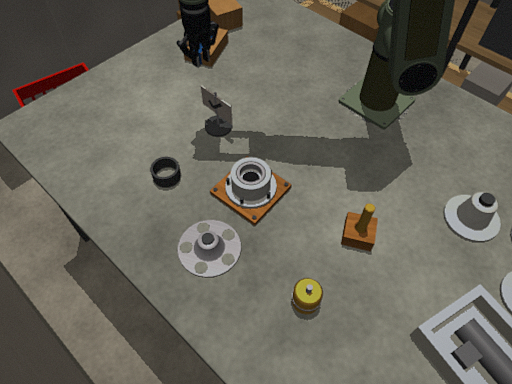

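```bash
python3 - <<'E'
from h import *
import pickle
s=pickle.load(open('w25.pkl','rb'))
def ang(s,y0,y1,cx):
    g=cv2.cvtColor(s['image'],cv2.COLOR_RGB2GRAY).astype(float)
cv2.imwrite('pics/w25a.png',cv2.resize(s['image'][150:250,200:300,::-1],None,fx=5,fy=5,interpolation=cv2.INTER_CUBIC))
cv2.imwrite('pics/w25b.png',cv2.resize(s['image'][230:330,200:300,::-1],None,fx=5,fy=5,interpolation=cv2.INTER_CUBIC))
sc=snap('scene');cv2.imwrite('pics/s26.png',cv2.resize(sc['image'][75:145,185:255,::-1],None,fx=8,fy=8,interpolation=cv2.INTER_CUBIC))
cv2.imwrite('pics/s26d.png',cv2.resize(sc['image'][140:260,210:390,::-1],None,fx=4.4,fy=4.4,interpolation=cv2.INTER_CUBIC))
E
```

```text
(no output)
```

View pics/w25a.png

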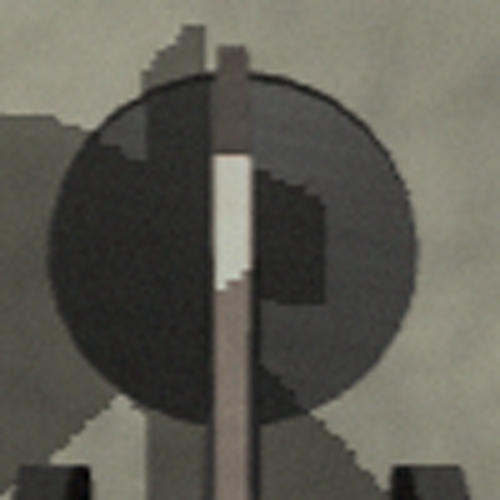

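View pics/w25b.png

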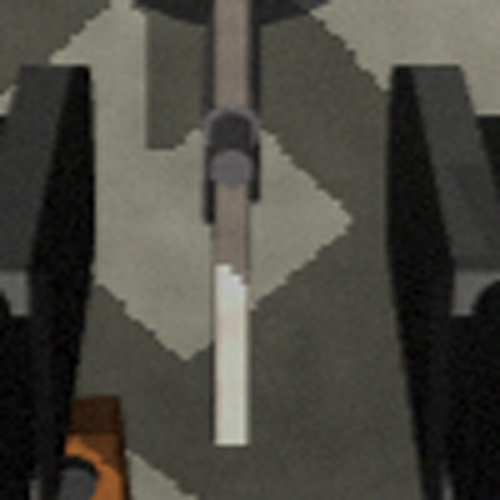

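View pics/s26.png

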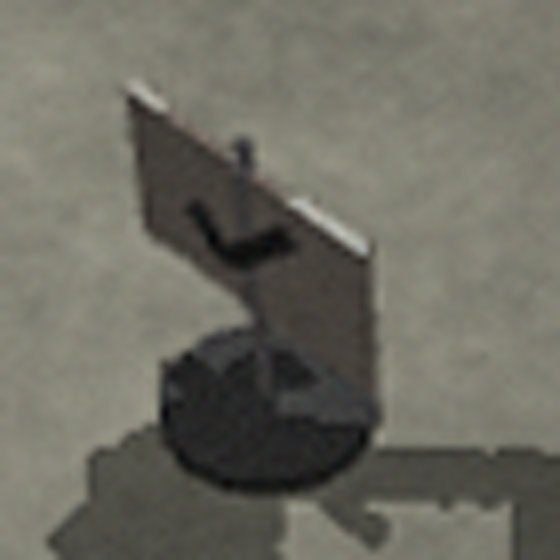

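View pics/s26d.png

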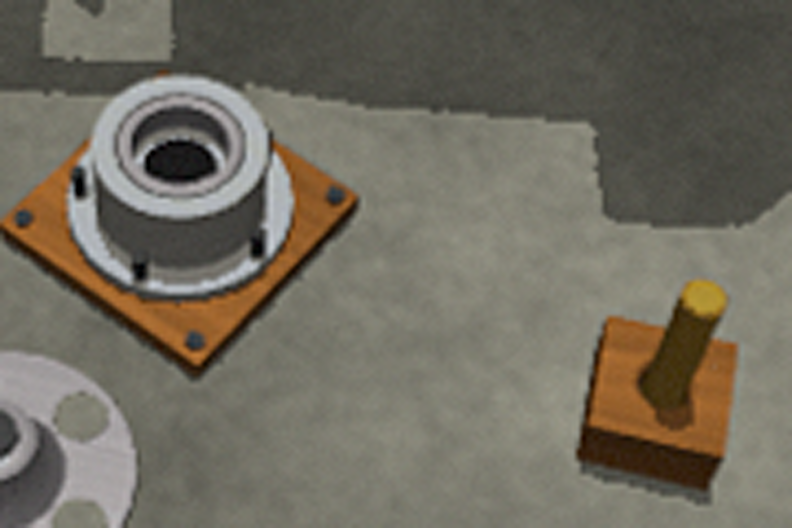

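```bash
python3 - <<'E'
from h import *
import pickle
s=pickle.load(open('w25.pkl','rb'))
a=atz(s,(246.4,181),.135);b=atz(s,(246.2,318.8),.135);d=b-a
print(a,b,np.linalg.norm(d),'deg from +y',np.degrees(np.arctan2(-d[0],d[1])))
sc=snap('scene');t=snap('top')
def cen(s,x0,y0,x1,y1):
    h=cv2.cvtColor(s['image'][y0:y1,x0:x1],cv2.COLOR_RGB2HSV);m=(h[...,0]>18)&(h[...,0]<32)&(h[...,1]>100)&(h[...,2]>115)
    ys,xs=np.nonzero(m);return np.array([xs.mean()+x0,ys.mean()+y0])
print('drift top',tri([(sc,cen(sc,355,195,385,222)),(t,cen(t,135,235,160,262))]))
for k in 'cap_mid sleeve_mid canister_mid'.split():
    P=[(q,np.array(spotter.place_of(k,q)[0]['centre'])*[512,384]) for q in(sc,t) if spotter.place_of(k,q)]
    print(k,np.round(tri(P)[0],4) if len(P)>1 else P)
E
```

```text
[ 0.45848082 -0.36910877  0.135     ] [ 0.45864683 -0.24029706  0.135     ] 0.12881181582422827 deg from +y -0.07384235559940537
drift top (array([0.4715948 , 0.26111854, 0.13903519]), [np.float64(0.11663292050120944), np.float64(0.12950074611863122)])
cap_mid [0.7778 0.0045 0.0351]
sleeve_mid [ 0.7079 -0.2724  0.0139]
canister_mid [({'image': array([[[ 62,  57,  52],
        [ 63,  57,  52],
        [ 63,  58,  52],
        ...,
        [ 60,  55,  50],
        [ 62,  57,  51],
        [ 61,  56,  51]],

       [[ 62,  57,  52],
        [ 63,  57,  52],
        [ 63,  57,  52],
        ...,
        [ 61,  56,  49],
        [ 61,  56,  50],
        [ 61,  56,  51]],

       [[ 62,  57,  52],
        [ 64,  58,  53],
        [ 61,  56,  51],
        ...,
        [ 61,  56,  51],
        [ 62,  57,  52],
        [ 62,  57,  52]],

       ...,

       [[ 83,  81,  84],
        [124, 123, 126],
        [145, 144, 148],
        ...,
        [ 86,  91,  76],
        [ 86,  90,  75],
        [ 86,  91,  75]],

       [[ 56,  56,  57],
        [110, 109, 112],
        [140, 140, 144],
        ...,
        [ 87,  91,  76],
        [ 86,  91,  75],
        [ 85,  91,  76]],

       [[ 42,  41,  42],
        [ 94,  94,  96],
        [132, 132, 136],
        ...,
        [ 86,  91,  76],
        [ 86,  90,  76],
        [ 85,  90,  75]]], shape=(384, 512, 3), dtype=uint8), 'camera_matrix': array([[374.5678507 ,   0.        , 262.89692436],
       [  0.        , 374.5678507 , 197.26310111],
       [  0.        ,   0.        ,   1.        ]]), 'R': array([[ 2.58415130e-03, -9.99685253e-01, -2.49543069e-02],
       [-9.97329299e-01, -7.55019904e-04, -7.30321842e-02],
       [ 7.29903566e-02,  2.50763876e-02, -9.97017343e-01]]), 't': array([0.00095183, 0.59582351, 0.94019593]), 'shot': 117}, array([155.392 , 150.4128]))]
```

```bash
python3 - <<'E'
from h import *
print(manip.get_obs()['t']); print(manip.close_job())
E
```

```text
43.2
the job is handed in; nothing more can be done
None
```

I did the whole job in the order asked and handed it in at 43.2 s of the 72 s allowed.

**Cup:** I tapped it down with the drift's foot on alternate sides, 2 to 4 mm at a time, starting about 12 mm proud. On the last pass all four sides stopped at the hub's face. Two close wrist views then showed an even gap all round, which puts it flush within about 0.3 mm and tilted about 0.004 rad or less.
- One touch reading disagreed. While pressing the +z side at a smaller radius (28 mm), the foot read 86.2 mm against the other sides' 87.3 to 88.1 mm.
- By then the drift had turned about 2.7 degrees in the grip, so I trusted the pictures over that reading.

**Drift:** I straightened it, stood it back in its hole and let go. Its top measures 139 mm high and sits over the hole.

**Sign:** I turned it half a turn clockwise, and the tick now faces where the ring was. The plate measures within 0.1 degree of half a turn from where it started. The stand has no visible mark of its own, so "square" rests on the starting position being square.

**Other parts:** The wheel cap has not moved (within 1 mm). The sleeve's two readings differ by about 6 mm, which I took for network error since the arm never went near it. The canister was found in only one of the final views, at nearly the same pixel as before, so I could not re-measure its position.

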